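# Hand over the bearing ball in its dish

## Task

Pick up the red-handled pry blade and, touching the lid with the blade only and never with the gripper, lever the clear lid of the tool case up until it stands upright, then lay the blade down on the counter. Then lift the white dish with its loose ball out of the case, a hand's breadth clear above the case walls, and give it a quarter turn anticlockwise (seen from above) so that its yellow tab, which points to the front of the case, points squarely to the end of the case away from you, for a colleague to take. Finish while still holding the dish up, still and level in the gripper, the ball in its middle all the way, the lid open, and leave everything else on the counter where it is.

Things in the scene. Friction and masses are not known exactly. Their poses are not given: they have to be found in the camera images.
- case: fixed aluminium tool case, 170 (x) by 200 (y) by 60 high, walls and floor 5 thick. Origin: centre of its underside. Front is -x, hinge along the +x rim; the front faces the robot's right (local x within 0.3 rad of world +y; local -y points away from the robot). The dish stands inside on a black block 36 wide (y), top 25 above the counter; bits 25 high stand along both ends, 86 from the middle (y)
- lid (a joint): hinge angle of the lid, rad: 0 shut, 1.57 upright, 1.9 fully back. The hinge is stiff with friction (0.14 N m, lid 0.12 kg), so the lid stays where it is left; it takes about 1.5 N at the lip to raise. It may start slightly ajar (up to 0.08)
- case_hinge (a point): middle of the lid's hinge line, on the case's +x rim, 60 above the counter; axes as the case
- lid_lip (a point): middle of the front edge of the lid's lower face, 188 from the hinge line. Lid: clear pane in aluminium frame, 5 thick, 200 wide, lower face 60 above the counter when shut. A black lip 80 wide (case y) sticks out 18 past the case's front wall: the blade goes under it
- blade_grip (a point): grip point of the pry blade, half-way up its handle (13 above the counter as it lies) and near its centre of mass. Handle red, square, 22 wide (y), 26 high (z), running from 80 behind this point to 20 ahead of it (local x, towards the blade). Tool 0.1 kg
- blade_tip (a point): tip of the pry blade, 110 ahead of blade_grip along its local x. Steel blade 24 wide, 2.5 thick, at the handle's mid-height
- dish_center (a point): centre of the dish, half-way up; 36 above the counter in the case. Round white dish 58 across, 22 high, 0.12 kg, its hollow sloping 8 degrees to the middle, steeper near the rim. For gripping: two flat black cheeks, 30 long (x), 22 high, 60 apart outside to outside along its y. Yellow tab at its -x. In the case its x is within 0.12 rad of the case's x
- dish_tab (a point): outer end of the yellow tab, 51 from the middle of the dish on its -x side; tab 20 wide, 6 thick
- ball_center (a point): centre of the loose copper-coloured ball, 18 across, which rests in the middle of the dish
- across (a point): fixed point on the counter surface beyond the case, on the colleague's side opposite the robot; world axes
- screwdriver: screwdriver with a yellow handle, about 200 long and up to 30 high, lying near the pry blade (the two may swap places); bystander
- bowl: round blue bowl, 170 across, 85 high; bystander; origin at the centre of its underside
- cup: brown paper-coloured cup, 76 across, 100 high; bystander; origin at the centre of its underside
- jar: glass jar with a yellow cap, 72 across, 100 high; bystander; origin at the centre of its underside
- tape: dark ring-shaped reel of tape, 96 across, 40 high, lying flat; bystander; origin at the centre of its underside
- pliers: red-handled pliers, about 180 long, 18 high; bystander
Things that resemble listed ones, but are neither listed nor needed, are in the scene too. Of the things like the part that bears blade_grip, leave any that is green or turquoise; of the rest the smaller one is meant.

How it is judged:
By the outcome, as a careful person would: the job done as asked, in the order asked, and still so for the second after the job is handed in, while the arm keeps its last pose, push and grip.
It also fails if it takes over 72 s, if anything falls off the work surface, if the arm or the gripper's body presses on something with over 40 N, if the wrist force passes 120 N, or if a joint passes its speed limit or range.

## Robot

A 6-joint arm with a two-finger parallel gripper is mounted at the origin on the work surface. World frame = base frame: x ahead of the robot, y to its left, z up, the work surface at z = 0. Lengths are in m, angles in rad, forces in N, time in s.
With the tool pointing down it reaches from about 0.35 to 0.975 m from the base axis. Payload 4.9 kg.
Tool frame: the origin (TCP) lies at the very end of the fingers, on their centre line; the grasp point (between the pads) lies 19 mm behind it (ctrl.grasp_offset is the distance from the TCP to the grasp point, in m); y points along the fingers, z is the direction in which the jaws open and shut, and the axes are right-handed (so a half turn about y gives the same grasp; the last joint's range is limited). The gripper opens to 85 mm and grips with 20 to 120 N. Pads are 22 mm wide; open, the fingers measure 114 mm over their backs; the gripper's body (76 mm by 85 mm) begins 54 mm behind the grasp point. The pads swing forward as they close: fully open they stand 13 mm farther back than shut.
Start: joints at [1.181, 0.053, 1.613, -0, 1.476, -0.119], TCP at [0.167, 0.602, 0.231] pointing down, gripper open.
Joint ranges: [-3.01, 3.01], [-1.01, 2.22], [0.06, 2.58], [-1.02, 4.17], [0.09, 2.62], [-3.14, 3.14]. Speed limits (rad/s): [2.57, 2.57, 3.14, 3.14, 3.14, 3.14].

## Interface

Orientations are given as a rotation vector (axis times angle).
In Python, from station import ctrl, eyes, finish_job, find_in, regions_of, pinpoint gives the robot as it stands.
- The arm moves only by the tool play_rows, never from a script. Its argument "moves" is a list of rows, each an object of numbers: "x", "y", "z": the shift along the world's x, y, z in cm; "turn": the turn about the world's z in degrees; "jaw": the finger opening in cm, from 0 to 8.54. A call has 1 to 8 rows; each row shifts and turns the commanded pose from where the row before left it; what a row does not reach is not made up. A row lasts 1/12 s, in which the tool goes at most 41.7 mm and 7.16 degrees, less where a joint would pass 70% of its speed; a pose out of reach is approached as far as the arm can. A call is refused whole if a number of a shift passes 4.17 or a number of a turn 7.16, either way. A call with a gripper value outside its range is refused whole. The fingers move at their own pace and stop on an object; "squeeze" is the grip in N (left out, the last holds). Time passes only in rows, so rows that do not move let the fingers close. It gives the time, the measured TCP pose, the force and the opening at its end, in the units of the state.
- ctrl.get_obs(): the state, without advancing time (a new reading comes with each control period).
- eyes.get_image(name): name is "scene" or "top"; returns a dict with "img" (480x640x3 uint8, red, green, blue), "camera_matrix" (3x3 intrinsics, pixels), "D" ([k1, k2, p1, p2, k3] as OpenCV has them; the pictures are not rectified), "cam_to_world" (4x4, takes a point from camera to world coordinates). Camera axes: x right, y up, looking along -z (the intrinsics and any distortion apply to the point x, -y, -z); pixel columns grow to the right and rows downward; lengths in m; the calibration is good to about 2 mm. A picture is of the moment at which its call begins. There is no depth.
- finish_job(): hands the job in, once; it reports no verdict.
Trained networks look in the newest picture that a camera, given by its name, has taken for a name from the list of things; names that differ only in an ending like _2 or _b are one class to them, and where a whole thing is asked for, a point or a joint stands for the part that bears it (a point fixed in the world has none). Each returns a list of dicts, best first, with "score" (0 to 1); they miss things now and then, are a little off and sometimes report something else, mostly with a low value. They report only what shows in the picture. A call takes as long as a camera call. They do not tell look-alikes from the thing itself.
- find_in(camera, query): "point" ([column, row] in pixels, amid what is visible of it).
- regions_of(camera, query): "pixels" (480x640 bool, what is visible of it) and "point" ([column, row] in pixels, amid what is visible of it).
- pinpoint(camera, query): "point" ([column, row] in pixels: a listed point, or the origin of a listed thing).
The state is a dict: "t": time; "q": joint angles; "dq": joint speeds; "effort": joint torques, N m; "tool_pos": TCP position; "tool_rot": TCP orientation; "contact_force": force on the tool from outside, world axes, zero at the start; "wrist_torque": the same for the moment, N m; "opening": finger opening in m.
Only numpy, scipy, OpenCV 4.12 (cv2) and the standard library are available. Lean on these libraries where they do the work, as an engineer would, in place of code of your own. Each camera call takes 0.05 s, during which the arm holds its last target.

## Working session

There is one attempt and no reset: what is moved stays moved. The work goes in short steps, Python scripts to look and compute and a tool call to move; the robot and the scene stay as the last step left them, time stands still between calls to the robot, and variables do not carry over. Pictures are saved under pics/ and viewed, and the job is handed in when it is done.

Besides the shell and the picture viewer there is one more tool, called after "Call:" by a JSON object that holds its "name" and its "arguments", one argument or row to a line. play_rows: Moves the arm, as the interface text tells. Its arguments: {"type":"object","properties":{"moves":{"type":"array"},"squeeze":{"type":"number"}},"required":["moves"]}

```bash
ls; mkdir -p pics
python3 - <<'E'
from station import ctrl, eyes
import cv2
print(ctrl.get_obs(), ctrl.grasp_offset)
for n in ("scene","top"):
    d=eyes.get_image(n); cv2.imwrite(f"pics/{n}0.png",d["img"][:,:,::-1]); print(n,d["camera_matrix"],d["D"],d["cam_to_world"])
E
```

```text
pics
{'t': 0.0, 'q': array([ 1.18102075e+00,  5.33532666e-02,  1.61428957e+00,  5.50767013e-06,
        1.47598885e+00, -1.19008739e-01]), 'dq': array([ 0.00078136,  0.00089953, -0.00129443,  0.00041296, -0.00121246,
        0.0001397 ]), 'effort': array([ 2.15082626e-03, -3.93695855e+01, -3.70169449e+01,  9.99177701e-05,
        7.26430735e-03,  2.57403528e-06]), 'tool_pos': array([0.16693595, 0.60165229, 0.23006789]), 'tool_rot': array([-1.56230072,  0.21300856, -0.21219193]), 'contact_force': array([-0.1895837 , -0.51644739, -0.01325201]), 'wrist_torque': array([-0.00206391,  0.06215384, -0.01328992]), 'opening': 0.08529667573331835} 0.0187
scene [[516.96683672   0.         320.18469234]
 [  0.         516.96683672 235.97254168]
 [  0.           0.           1.        ]] [0.00815266 0.         0.         0.         0.        ] [[ 0.7572976  -0.39641784  0.51899252  1.23470667]
 [ 0.65304705  0.46632085 -0.59671971 -0.90352715]
 [-0.0054667   0.79082094  0.61202317  0.96345162]
 [ 0.          0.          0.          1.        ]]
top [[526.22618169   0.         321.23371121]
 [  0.         526.22618169 242.87010155]
 [  0.           0.           1.        ]] [-0.15877445  0.          0.          0.          0.        ] [[ 0.02257258  0.98867408 -0.14837133  0.30957007]
 [-0.99965807  0.0242801   0.00970703 -0.04116929]
 [ 0.01319956  0.14810148  0.98888408  1.35585651]
 [ 0.          0.          0.          1.        ]]
```

View pics/scene0.png

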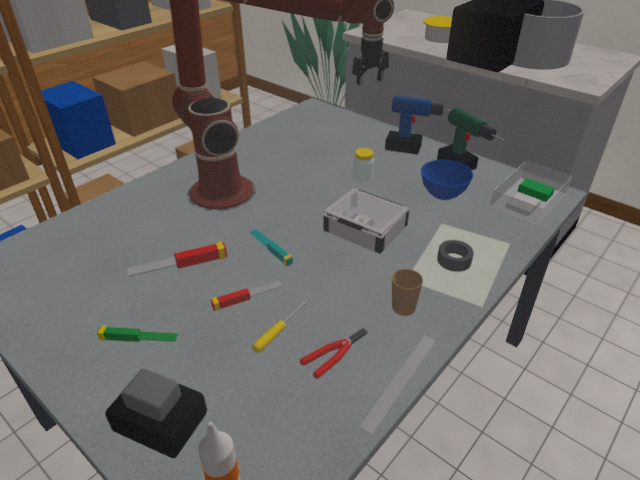

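View pics/top0.png

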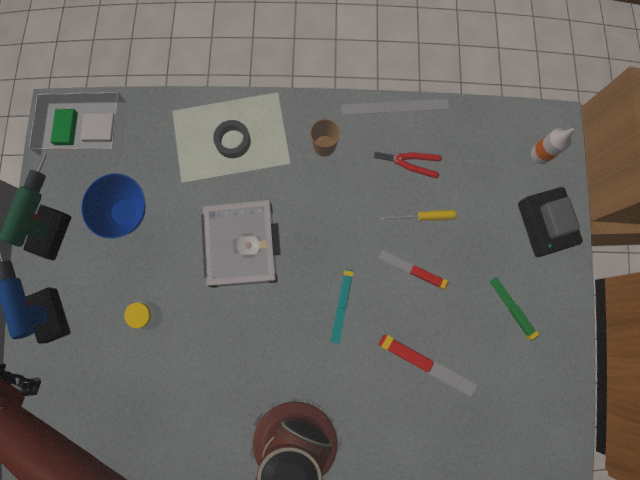

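```bash
cat > h.py <<'E'
import numpy as np, cv2
from station import ctrl, eyes, find_in, regions_of, pinpoint
C={}
def cam(n):
    C[n]=eyes.get_image(n); return C[n]
def ray(n,p):
    d=C[n]; u=cv2.undistortPoints(np.array([[p]],float),d["camera_matrix"],np.array(d["D"]))[0,0]
    T=np.array(d["cam_to_world"]); return T[:3,3], T[:3,:3]@np.array([u[0],-u[1],-1.])
def onz(n,p,z):
    o,v=ray(n,p); return o+v*(z-o[2])/v[2]
def proj(n,X):
    d=C[n]; T=np.linalg.inv(np.array(d["cam_to_world"])); x=T[:3,:3]@np.asarray(X,float)+T[:3,3]
    x=np.array([[x[0],-x[1],-x[2]]]); return cv2.projectPoints(x,np.zeros(3),np.zeros(3),d["camera_matrix"],np.array(d["D"]))[0][0,0]
def tri(p1,p2):
    (a,u),(b,v)=ray("top",p1),ray("scene",p2)
    s=np.linalg.lstsq(np.c_[u,-v],b-a,rcond=None)[0]; P,Q=a+s[0]*u,b+s[1]*v
    return (P+Q)/2,np.linalg.norm(P-Q)
E
python3 - <<'E'
from h import *
np.set_printoptions(precision=4,suppress=True)
Z=dict(blade_grip=.013,blade_tip=.013,case=0,case_hinge=.06,lid_lip=.06,dish_center=.036,dish_tab=.036,ball_center=.045,across=0,screwdriver=0.015)
for n in ("top","scene"):
    cam(n)
    for q,z in Z.items():
        for r in pinpoint(n,q)[:5]: print(n,q,np.round(r["point"],1),round(r["score"],2),onz(n,r["point"],z))
E
```

```text
top blade_grip [343.9 297.9] 0.97 [ 0.3708 -0.1153  0.013 ]
top blade_grip [418.9 272.1] 0.73 [ 0.441  -0.3081  0.013 ]
top blade_grip [515.3 310.1] 0.72 [ 0.3461 -0.5647  0.013 ]
top blade_grip [421.4 362.9] 0.62 [ 0.2095 -0.3154  0.013 ]
top blade_tip [337.1 339.7] 0.76 [ 0.2648 -0.1     0.013 ]
top blade_tip [380.5 251.5] 0.75 [ 0.4923 -0.2079  0.013 ]
top blade_tip [495.5 280.7] 0.69 [ 0.4223 -0.512   0.013 ]
top blade_tip [472.2 390.5] 0.56 [ 0.1397 -0.4481  0.013 ]
top case [238.  249.5] 0.57 [0.4902 0.162  0.    ]
top case_hinge [203.6 245.9] 0.59 [0.4891 0.2401 0.06  ]
top across [265.6 159.1] 0.91 [0.7364 0.0998 0.    ]
top screwdriver [417.5 216.5] 0.83 [ 0.5867 -0.3047  0.015 ]
top screwdriver [381.1 256.1] 0.17 [ 0.4801 -0.2093  0.015 ]
scene blade_grip [131.2 333.9] 0.95 [ 0.3333 -0.5656  0.013 ]
scene blade_grip [275.6 247.9] 0.91 [ 0.3667 -0.1042  0.013 ]
scene blade_grip [182.1 261.1] 0.89 [ 0.2068 -0.3181  0.013 ]
scene blade_grip [242.8 292. ] 0.86 [ 0.4309 -0.2919  0.013 ]
scene blade_tip [280.3 284.4] 0.95 [ 0.4858 -0.2068  0.013 ]
scene blade_tip [177.8 337. ] 0.9 [ 0.4271 -0.4985  0.013 ]
scene blade_tip [127.4 272.1] 0.66 [ 0.1296 -0.445   0.013 ]
scene blade_tip [255.3 230.6] 0.61 [ 0.2606 -0.0847  0.013 ]
scene case [364.7 224.6] 0.62 [0.4859 0.1702 0.    ]
scene case_hinge [380.4 201.5] 0.56 [0.497  0.2322 0.06  ]
scene lid_lip [342.9 225.4] 0.81 [0.4863 0.0588 0.06  ]
scene dish_center [403.6 307.6] 0.43 [ 0.7957 -0.0852  0.036 ]
scene ball_center [363.4 223.8] 0.72 [0.5155 0.1208 0.045 ]
scene across [418.9 269. ] 0.93 [0.7278 0.1006 0.    ]
scene across [340.8 346.8] 0.75 [ 0.737  -0.2592  0.    ]
scene screwdriver [280.3 326.3] 0.63 [ 0.5919 -0.3154  0.015 ]
```

Run:
```python
from h import *
np.set_printoptions(precision=4,suppress=True)
a=cam("top")["img"]; b=cam("scene")["img"]
def crop(im,x,y,w,h,s): return cv2.resize(im[y:y+h,x:x+w],None,fx=s,fy=s,interpolation=cv2.INTER_CUBIC)[:,:,::-1]
cv2.imwrite("pics/c1.png",crop(a,190,190,100,110,7)[:,:600]) if 0 else cv2.imwrite("pics/c1.png",crop(a,190,190,110,105,5))
cv2.imwrite("pics/c2.png",crop(a,365,240,100,60,8))
cv2.imwrite("pics/c3.png",crop(b,310,180,110,75,7))
for n,z in(("top",.026),("scene",.026)):
    for r in regions_of(n,"blade_grip"):
        m=r["pixels"]; print(n,r["point"],r["score"],m.sum())
    im=C[n]["img"].astype(int); red=(im[...,0]>120)&(im[...,1]<70)&(im[...,2]<70)
    x0,y0,x1,y1=(400,255,455,292) if n=="top" else (205,280,285,312)
    s=np.zeros_like(red); s[y0:y1,x0:x1]=red[y0:y1,x0:x1]
    ys,xs=np.nonzero(s); print(n,len(xs),cv2.minAreaRect(np.c_[xs,ys].astype(np.float32)))
    bx=cv2.boxPoints(cv2.minAreaRect(np.c_[xs,ys].astype(np.float32)))
    for p in bx: print(p,onz(n,p,z))
```

```text
top [426.8, 363.9] 0.93 1331
top [341.8, 308.7] 0.83 658
top [511.1, 308.3] 0.73 678
top [417.0, 271.6] 0.67 677
top 258 ((429.03546142578125, 276.4872741699219), (38.05561065673828, 7.87724494934082), 25.201122283935547)
[410.1417 271.949 ] [ 0.4396 -0.2829  0.026 ]
[413.4958 264.8215] [ 0.4581 -0.2915  0.026 ]
[447.9292 281.0255] [ 0.4182 -0.381   0.026 ]
[444.5751 288.153 ] [ 0.3998 -0.3721  0.026 ]
scene [129.3, 336.1] 0.95 884
scene [240.0, 295.7] 0.91 753
scene [184.8, 259.3] 0.88 1401
scene [277.2, 247.9] 0.76 390
scene 178 ((229.67796325683594, 296.0694274902344), (5.547914981842041, 38.00023651123047), 72.6459732055664)
[210.7153 299.089 ] [ 0.3986 -0.3713  0.026 ]
[246.9858 287.7545] [ 0.4384 -0.2822  0.026 ]
[248.6406 293.0498] [ 0.4563 -0.2931  0.026 ]
[212.3701 304.3844] [ 0.4166 -0.3809  0.026 ]
```

View pics/c1.png

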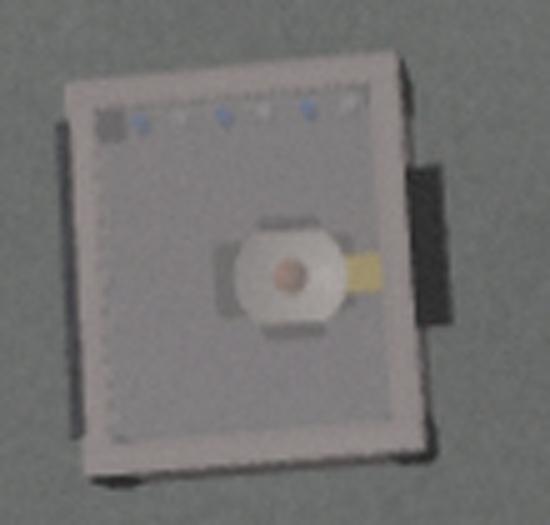

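View pics/c2.png

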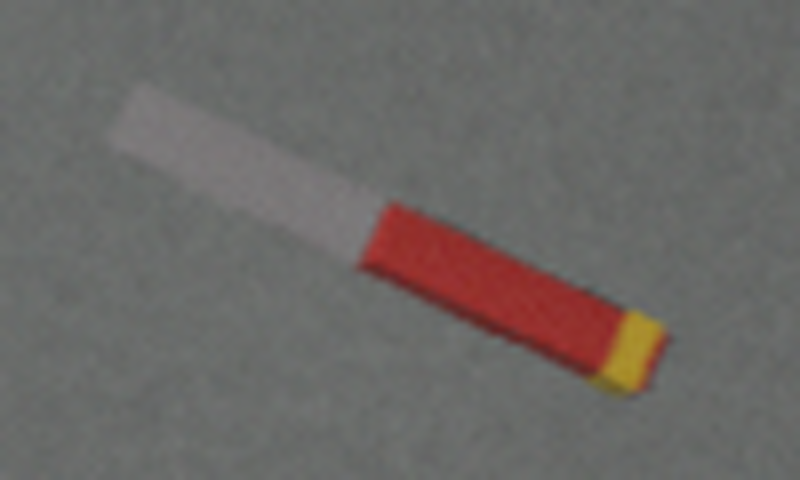

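View pics/c3.png

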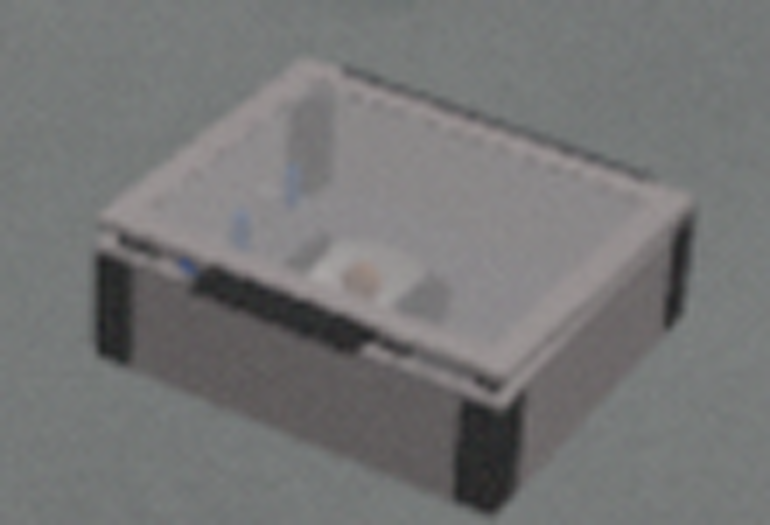

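Run:
```python
from h import *
np.set_printoptions(precision=4,suppress=True)
cam("top");cam("scene")
def P(x,y,z): return onz("top",(365+x/8-.5+.06,240+y/8-.5+.06),z)
for p,z in (((395,203),.026),((660,325),.026),((150,83),.014),((385,192),.014),((110,140),.014),((355,262),.014),((361,262),.026),((598,370),.026)): print(p,P(*p,z))
def S(x,y,z): return onz("scene",(310+x/7-.5+.07,180+y/7-.5+.07),z)
def T(x,y,z): return onz("top",(190+x/5-.5+.1,190+y/5-.5+.1),z)
print("lid corners top z65", [T(*p,.065) for p in ((67,85),(393,52),(428,450),(87,474))])
print("lid lip top .065", [T(*p,.07) for p in ((443,165),(453,323))])
print("lid corners scene", [S(*p,.065) for p in ((310,58),(693,195))])
print("front corners", S(100,213,.07), S(505,385,.07))
print("case base right front corner scene", S(490,513,0), S(100,357,0), S(672,325,0))
print("lip scene corner (lower)",S(365,352,.07),S(195,288,.07))
print("dish",T(291,275,.045),T(381,272,.039),T(291,218,.047),T(291,335,.047), T(362,272,.039), T(235,275,.047))
```

```text
(395, 203) [ 0.4578 -0.2927  0.026 ]
(660, 325) [ 0.4204 -0.3787  0.026 ]
(150, 83) [ 0.4964 -0.2151  0.014 ]
(385, 192) [ 0.4627 -0.2917  0.014 ]
(110, 140) [ 0.4775 -0.2022  0.014 ]
(355, 262) [ 0.4398 -0.2819  0.014 ]
(361, 262) [ 0.4387 -0.2817  0.026 ]
(598, 370) [ 0.4056 -0.3584  0.026 ]
lid corners top z65 [array([0.5884, 0.2463, 0.065 ]), array([0.609, 0.082, 0.065]), array([0.4092, 0.0572, 0.065 ]), array([0.3928, 0.2254, 0.065 ])]
lid lip top .065 [array([0.5508, 0.0543, 0.07  ]), array([0.4718, 0.0466, 0.07  ])]
lid corners scene [array([0.39  , 0.2348, 0.065 ]), array([0.5854, 0.255 , 0.065 ])]
front corners [0.4018 0.0718 0.07  ] [0.6055 0.0853 0.07  ]
case base right front corner scene [0.6023 0.0871 0.    ] [ 0.4085  0.0638 -0.    ] [0.5873 0.2467 0.    ]
lip scene corner (lower) [0.549  0.0663 0.07  ] [0.4678 0.0558 0.07  ]
dish [0.4973 0.1309 0.045 ] [0.5008 0.0861 0.039 ] [0.5261 0.132  0.047 ] [0.4666 0.1294 0.047 ] [0.5006 0.0957 0.039 ] [0.4963 0.159  0.047 ]
```

Run:
```python
from h import *
from scipy.spatial.transform import Rotation as R
o=ctrl.get_obs(); print(R.from_rotvec(o["tool_rot"]).as_matrix().round(3)); m=R.from_rotvec(o["tool_rot"]).as_matrix()
print(np.degrees(np.arctan2(m[1,2],m[0,2])))
```

```text
[[ 0.964 -0.     0.268]
 [-0.268 -0.     0.964]
 [-0.    -1.    -0.   ]]
74.48352634193436
```

Call:
{"name": "play_rows", "arguments": {
  "moves": [
    {"x": 1.5,"y": -3.7,"turn": -6.1},
    {"x": 1.5,"y": -3.7,"turn": -6.1},
    {"x": 1.5,"y": -3.7,"turn": -6.1},
    {"x": 1.5,"y": -3.7,"turn": -6.1},
    {"x": 1.5,"y": -3.7,"turn": -6.1},
    {"x": 1.5,"y": -3.7,"turn": -6.1},
    {"x": 1.5,"y": -3.7,"turn": -6.1},
    {"x": 1.5,"y": -3.7,"turn": -6.1}
  ]
}}

```text
invalid input
```

Call:
{"name": "play_rows", "arguments": {
  "moves": [
    {"x": 1.5,"y": -3.7,"turn": -6.1},
    {"x": 1.5,"y": -3.7,"turn": -6.1},
    {"x": 1.5,"y": -3.7,"turn": -6.1},
    {"x": 1.5,"y": -3.7,"turn": -6.1},
    {"x": 1.5,"y": -3.7,"turn": -6.1},
    {"x": 1.5,"y": -3.7,"turn": -6.1},
    {"x": 1.5,"y": -3.7,"turn": -6.1},
    {"x": 1.5,"y": -3.7,"turn": -6.1}
  ]
}}

```text
invalid input
```

Call:
{"name": "play_rows", "arguments": {
  "moves": [
    {"x": 0.4,"y": -3.9,"jaw": 5},
    {"x": 0.4,"y": -3.9},
    {"x": 0.4,"y": -3.9},
    {"x": 0.4,"y": -3.9},
    {"x": 0.4,"y": -3.9},
    {"x": 0.4,"y": -3.9},
    {"x": 0.4,"y": -3.9},
    {"x": 0.4,"y": -3.9}
  ]
}}

```text
invalid input
```

Call:
{"name": "play_rows", "arguments": {
  "moves": [
    {"z": -3},
    {"z": -3}
  ]
}}

```text
invalid input
```

Call:
{"name": "play_rows", "arguments": {
  "moves": [
    {"x": 1.5,"y": -3.7,"z": 0,"turn": -6.1,"jaw": 8.5},
    {"x": 1.5,"y": -3.7,"z": 0,"turn": -6.1,"jaw": 8.5},
    {"x": 1.5,"y": -3.7,"z": 0,"turn": -6.1,"jaw": 8.5},
    {"x": 1.5,"y": -3.7,"z": 0,"turn": -6.1,"jaw": 8.5}
  ]
}}

```text
t: 1.83
tool_pos: [0.2274, 0.4527, 0.2311]
tool_rot: [-1.501, 0.548, -0.549]
contact_force: [1.2, -0.1, 0.3]
opening: 0.0852
```

Call:
{"name": "play_rows", "arguments": {
  "moves": [
    {"x": 1.5,"y": -3.7,"z": 0,"turn": -6.1,"jaw": 5},
    {"x": 1.5,"y": -3.7,"z": 0,"turn": -6.1,"jaw": 5},
    {"x": 1.5,"y": -3.7,"z": 0,"turn": -6.1,"jaw": 5},
    {"x": 1.5,"y": -3.7,"z": 0,"turn": -6.1,"jaw": 5},
    {"x": 1.5,"y": -3.7,"z": 0,"turn": -6.1,"jaw": 5},
    {"x": 1.5,"y": -3.7,"z": 0,"turn": -6.1,"jaw": 5},
    {"x": 1.5,"y": -3.7,"z": 0,"turn": -6.1,"jaw": 5},
    {"x": 1.5,"y": -3.7,"z": 0,"turn": -6.1,"jaw": 5}
  ]
}}

```text
t: 2.5
tool_pos: [0.3474, 0.1565, 0.2317]
tool_rot: [-1.216, 1.195, -1.197]
contact_force: [0.0, 0.8, -0.2]
opening: 0.0501
```

Call:
{"name": "play_rows", "arguments": {
  "moves": [
    {"x": 1.5,"y": -3.7,"z": 0,"turn": -6.1,"jaw": 5},
    {"x": 1.5,"y": -3.7,"z": 0,"turn": -6.1,"jaw": 5},
    {"x": 1.5,"y": -3.7,"z": 0,"turn": -6.1,"jaw": 5},
    {"x": 1.5,"y": -3.7,"z": 0,"turn": -6.1,"jaw": 5},
    {"x": 0.4,"y": -3.9,"z": 0,"turn": -0.6,"jaw": 5},
    {"x": 0.4,"y": -3.9,"z": 0,"turn": 0,"jaw": 5},
    {"x": 0.4,"y": -3.9,"z": 0,"turn": 0,"jaw": 5},
    {"x": 0.4,"y": -3.9,"z": 0,"turn": 0,"jaw": 5}
  ]
}}

```text
t: 3.17
tool_pos: [0.423, -0.1479, 0.2316]
tool_rot: [-0.983, 1.507, -1.508]
contact_force: [0.9, 0.7, -0.6]
opening: 0.0502
```

Call:
{"name": "play_rows", "arguments": {
  "moves": [
    {"x": 0.4,"y": -3.9,"z": 0,"turn": 0,"jaw": 5},
    {"x": 0.4,"y": -3.9,"z": 0,"turn": 0,"jaw": 5},
    {"x": 0.4,"y": -3.9,"z": -1,"turn": 0,"jaw": 5},
    {"x": 0.4,"y": -3.9,"z": -1,"turn": 0,"jaw": 5},
    {"x": 0,"y": 0,"z": -4,"turn": 0,"jaw": 5},
    {"x": 0,"y": 0,"z": -4,"turn": 0,"jaw": 5},
    {"x": 0,"y": 0,"z": 0,"turn": 0,"jaw": 5},
    {"x": 0,"y": 0,"z": 0,"turn": 0,"jaw": 5}
  ]
}}

```text
t: 3.83
tool_pos: [0.4376, -0.3005, 0.1289]
tool_rot: [-0.986, 1.513, -1.502]
contact_force: [0.1, -0.1, 0.4]
opening: 0.0501
```

```bash
cat >> h.py <<'E'
from scipy.spatial.transform import Rotation as R
def st():
    o=ctrl.get_obs(); m=R.from_rotvec(o["tool_rot"]).as_matrix()
    print("t%.2f"%o["t"],"tcp",o["tool_pos"].round(4),"yaw %.2f"%np.degrees(np.arctan2(m[1,2],m[0,2])),"down",m[:,1].round(4),"F",o["contact_force"].round(1),"M",o["wrist_torque"].round(2),"open %.4f"%o["opening"],"q",o["q"].round(2)); return o
def crop(n,x,y,w,h,s,f): cv2.imwrite("pics/"+f,cv2.resize(C[n]["img"][y:y+h,x:x+w],None,fx=s,fy=s,interpolation=cv2.INTER_CUBIC)[:,:,::-1])
E
python3 -c "
from h import *
st()"
```

```text
t3.83 tcp [ 0.4376 -0.3005  0.1289] yaw -23.73 down [-0.0046  0.0042 -1.    ] F [ 0.1 -0.1  0.4] M [0.02 0.02 0.01] open 0.0501 q [-0.74 -0.08  1.92  0.    1.31 -0.33]
```

Call:
{"name": "play_rows", "arguments": {
  "moves": [
    {"x": 0.3,"y": -0.5,"z": -3,"turn": 0,"jaw": 5},
    {"x": 0,"y": 0,"z": -3,"turn": 0,"jaw": 5},
    {"x": 0,"y": 0,"z": -2.5,"turn": 0,"jaw": 5},
    {"x": 0,"y": 0,"z": -2,"turn": 0,"jaw": 5},
    {"x": 0,"y": 0,"z": -1.8,"turn": 0,"jaw": 5},
    {"x": 0,"y": 0,"z": 0,"turn": 0,"jaw": 5}
  ]
}}

```text
t: 4.33
tool_pos: [0.4421, -0.3061, 0.008]
tool_rot: [-0.985, 1.508, -1.505]
contact_force: [-0.4, 1.5, -1.2]
opening: 0.0499
```

```bash
python3 -c "
from h import *
st();cam('top');cam('scene');crop('top',365,225,110,80,7,'t1.png');crop('scene',190,230,110,90,7,'s1.png')"
```

```text
t4.33 tcp [ 0.4421 -0.3061  0.008 ] yaw -23.66 down [-0.0013  0.0012 -1.    ] F [-0.4  1.5 -1.2] M [ 0.04  0.01 -0.02] open 0.0499 q [-0.74  0.1   1.97 -0.    1.08 -0.33]
```

View pics/t1.png

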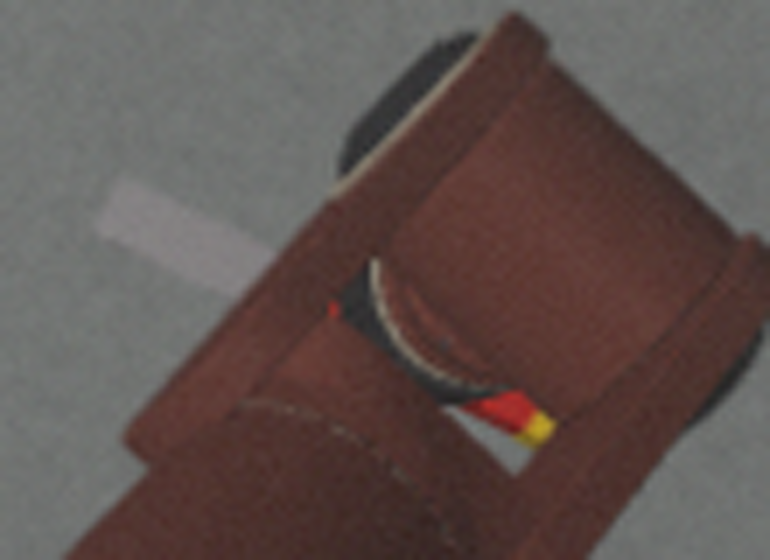

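View pics/s1.png

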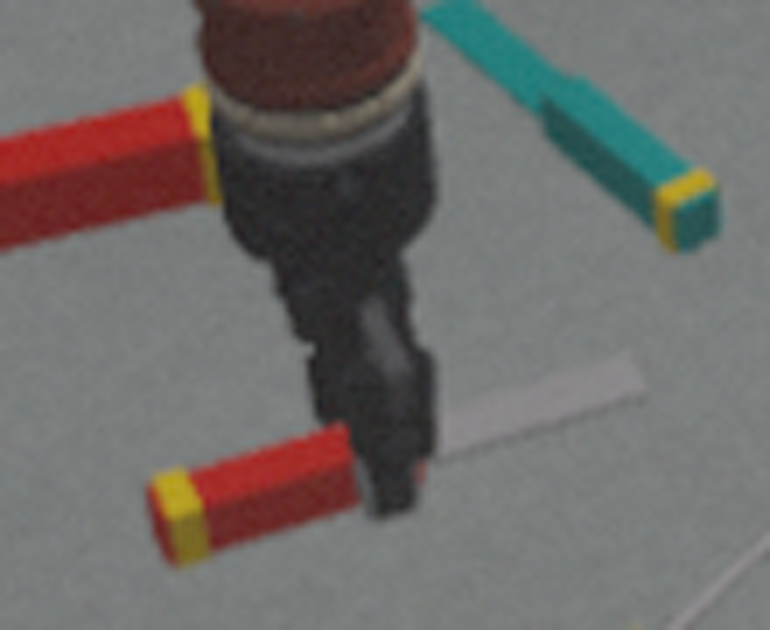

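Call:
{"name": "play_rows", "arguments": {
  "moves": [
    {"x": 0,"y": 0,"z": -0.3,"turn": 0,"jaw": 4},
    {"x": 0,"y": 0,"z": 0,"turn": 0,"jaw": 3},
    {"x": 0,"y": 0,"z": 0,"turn": 0,"jaw": 2.4},
    {"x": 0,"y": 0,"z": 0,"turn": 0,"jaw": 1.5},
    {"x": 0,"y": 0,"z": 0,"turn": 0,"jaw": 1},
    {"x": 0,"y": 0,"z": 0,"turn": 0,"jaw": 1}
  ],
  "squeeze": 80
}}

```text
t: 4.93
tool_pos: [0.4433, -0.3077, 0.0073]
tool_rot: [-0.983, 1.505, -1.509]
contact_force: [-1.3, 0.8, 6.0]
opening: 0.02
```

Call:
{"name": "play_rows", "arguments": {
  "moves": [
    {"x": 0,"y": 0,"z": 1,"turn": 0,"jaw": 1},
    {"x": 0,"y": 0,"z": 2,"turn": 0,"jaw": 1},
    {"x": 0,"y": 0,"z": 3,"turn": 0,"jaw": 1},
    {"x": 0.5,"y": 1.5,"z": 2,"turn": 3,"jaw": 1},
    {"x": 1,"y": 2.5,"z": 0,"turn": 5,"jaw": 1},
    {"x": 1,"y": 2.5,"z": 0,"turn": 5,"jaw": 1},
    {"x": 1,"y": 2.5,"z": 0,"turn": 5,"jaw": 1},
    {"x": 1,"y": 2.5,"z": 0,"turn": 5,"jaw": 1}
  ]
}}

```text
t: 5.6
tool_pos: [0.4873, -0.1907, 0.086]
tool_rot: [-1.205, 1.215, -1.216]
contact_force: [0.2, -0.2, -1.0]
opening: 0.02
```

Call:
{"name": "play_rows", "arguments": {
  "moves": [
    {"x": 1,"y": 2.5,"z": 0,"turn": 4.4,"jaw": 1},
    {"x": 1,"y": 2.5,"z": 0,"turn": 3,"jaw": 1},
    {"x": 1,"y": 2.5,"z": 0,"turn": 0,"jaw": 1},
    {"x": 0.5,"y": 2,"z": 0,"turn": 0,"jaw": 1},
    {"x": 0,"y": 0,"z": -2,"turn": 0,"jaw": 1},
    {"x": 0,"y": 0,"z": -1.5,"turn": 0,"jaw": 1},
    {"x": 0,"y": 0,"z": 0,"turn": 0,"jaw": 1}
  ]
}}

```text
t: 6.18
tool_pos: [0.5196, -0.0954, 0.0474]
tool_rot: [-1.265, 1.127, -1.118]
contact_force: [-0.6, 0.2, -2.3]
opening: 0.02
```

Run:
```python
from h import *
np.set_printoptions(precision=4,suppress=True)
st();cam('top');cam('scene');crop('top',190,190,160,120,5,'t2.png');crop('scene',260,160,150,110,5,'s2.png')
for n in("top","scene"):
  for q in("blade_tip","lid_lip","dish_center"):
    for r in pinpoint(n,q)[:5]: print(n,q,np.round(r["point"],1),round(r["score"],2),onz(n,r["point"],.055))
```

```text
t6.18 tcp [ 0.5196 -0.0954  0.0474] yaw 6.74 down [-0.006  0.002 -1.   ] F [-0.6  0.2 -2.3] M [ 0.07  0.07 -0.01] open 0.0200 q [-0.32  0.02  1.98 -0.    1.15 -0.44]
top blade_tip [471.4 391.5] 0.89 [ 0.1425 -0.4334  0.055 ]
top blade_tip [490.2 281.4] 0.75 [ 0.4168 -0.4832  0.055 ]
top blade_tip [331.7 339.2] 0.64 [ 0.2671 -0.0849  0.055 ]
top blade_tip [292.8 242. ] 0.49 [0.5052 0.0172 0.055 ]
top lid_lip [277.2 237.5] 0.79 [0.5156 0.0566 0.055 ]
top dish_center [205.8 243.8] 0.49 [0.4953 0.2358 0.055 ]
scene blade_tip [128.5 269.4] 0.88 [ 0.1713 -0.4573  0.055 ]
scene blade_tip [255.  232.2] 0.83 [ 0.3086 -0.1268  0.055 ]
scene blade_tip [175.8 338. ] 0.81 [ 0.4617 -0.5212  0.055 ]
scene blade_tip [338.6 237.9] 0.76 [0.5103 0.0095 0.055 ]
scene lid_lip [345.1 223.5] 0.73 [0.4812 0.0757 0.055 ]
scene lid_lip [401.7 308.1] 0.44 [ 0.8022 -0.1063  0.055 ]
```

View pics/t2.png

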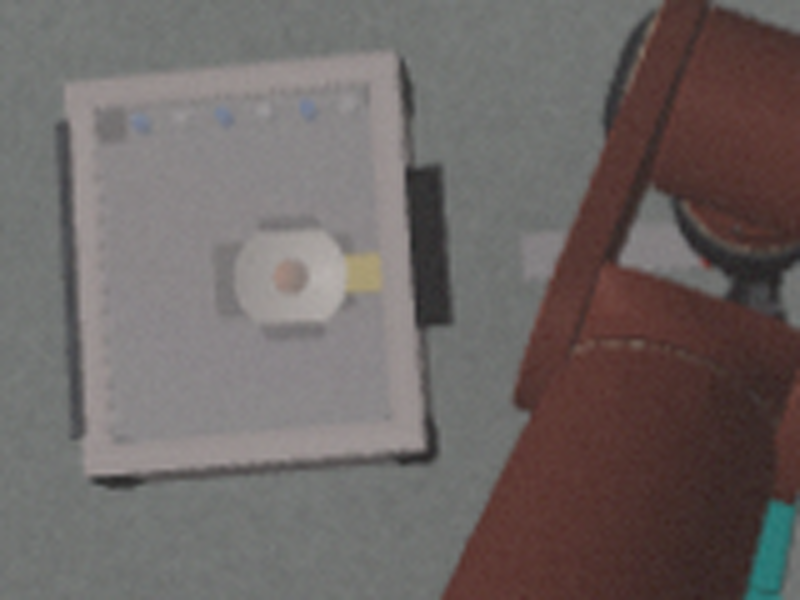

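View pics/s2.png

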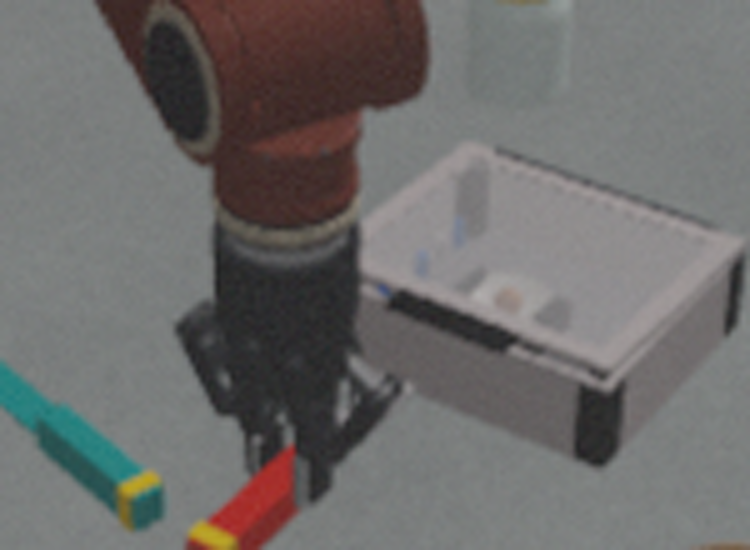

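Run:
```python
from h import *
np.set_printoptions(precision=4,suppress=True)
cam('top');cam('scene')
T=lambda x,y:(190+x/5-.4,190+y/5-.4); S=lambda x,y:(260+x/5-.4,160+y/5-.4)
print("tip",tri(T(524,254),S(405,383)), "expected z .053", onz("top",T(524,254),.053))
print("lip far corner(x+)",tri(T(443,165),S(515,345)),"near",tri(T(453,323),S(392,300)))
print("lid corner front far",tri(T(393,52),S(610,380)),"near",tri(T(428,450),S(362,265)))
print("hinge corners",tri(T(67,85),S(745,243)),tri(T(87,474),S(475,143)))
```

```text
tip (array([0.5105, 0.0147, 0.0577]), np.float64(0.004401381789858713)) expected z .053 [0.5097 0.0134 0.053 ]
lip far corner(x+) (array([0.5526, 0.0569, 0.0805]), np.float64(0.00994991483881503)) near (array([0.4726, 0.0479, 0.0801]), np.float64(0.0056687836518609465))
lid corner front far (array([0.6079, 0.0815, 0.0697]), np.float64(7.036447202979715e-06)) near (array([0.4194, 0.0669, 0.0689]), np.float64(0.02872205065624521))
hinge corners (array([0.5889, 0.2467, 0.0676]), np.float64(0.002833136064088787)) (array([0.3949, 0.2269, 0.0689]), np.float64(0.0064744204632545535))
```

Call:
{"name": "play_rows", "arguments": {
  "moves": [
    {"x": -0.1,"y": 1.3,"z": -0.4,"turn": 0,"jaw": 1},
    {"x": -0.2,"y": 1.5,"z": 0,"turn": 0,"jaw": 1},
    {"x": -0.2,"y": 1.5,"z": 0,"turn": 0,"jaw": 1},
    {"x": -0.1,"y": 1,"z": 0,"turn": 0,"jaw": 1},
    {"x": 0,"y": 0,"z": 0,"turn": 0,"jaw": 1}
  ]
}}

```text
t: 7.1
tool_pos: [0.5158, -0.0422, 0.0461]
tool_rot: [-1.263, 1.121, -1.121]
contact_force: [-0.0, 0.5, -1.1]
opening: 0.0199
```

Run:
```python
from h import *
np.set_printoptions(precision=4,suppress=True)
st();cam('top');cam('scene');crop('top',190,190,160,120,5,'t3.png');crop('scene',260,160,150,110,5,'s3.png')
r=.175
th=np.radians(np.arange(0,93,4)); s=r*np.cos(th); z=.06+r*np.sin(th)
for a,b,c in zip(np.degrees(th)[1:],np.diff(s)*100,np.diff(z)*100): print(round(a),"x %.2f y %.2f z %.2f"%(b*.117,-b*.993,c))
```

```text
t7.10 tcp [ 0.5158 -0.0422  0.0461] yaw 6.81 down [-0.0002 -0.0002 -1.    ] F [-0.   0.5 -1.1] M [-0.03  0.01 -0.03] open 0.0199 q [-0.23 -0.01  2.01 -0.    1.15 -0.34]
4 x -0.00 y 0.04 z 1.22
8 x -0.01 y 0.13 z 1.21
12 x -0.02 y 0.21 z 1.20
16 x -0.03 y 0.29 z 1.19
20 x -0.04 y 0.37 z 1.16
24 x -0.05 y 0.45 z 1.13
28 x -0.06 y 0.53 z 1.10
32 x -0.07 y 0.61 z 1.06
36 x -0.08 y 0.68 z 1.01
40 x -0.09 y 0.75 z 0.96
44 x -0.10 y 0.81 z 0.91
48 x -0.10 y 0.87 z 0.85
52 x -0.11 y 0.93 z 0.79
56 x -0.12 y 0.98 z 0.72
60 x -0.12 y 1.03 z 0.65
64 x -0.13 y 1.07 z 0.57
68 x -0.13 y 1.11 z 0.50
72 x -0.13 y 1.14 z 0.42
76 x -0.14 y 1.17 z 0.34
80 x -0.14 y 1.19 z 0.25
84 x -0.14 y 1.20 z 0.17
88 x -0.14 y 1.21 z 0.09
92 x -0.14 y 1.21 z 0.00
```

View pics/t3.png

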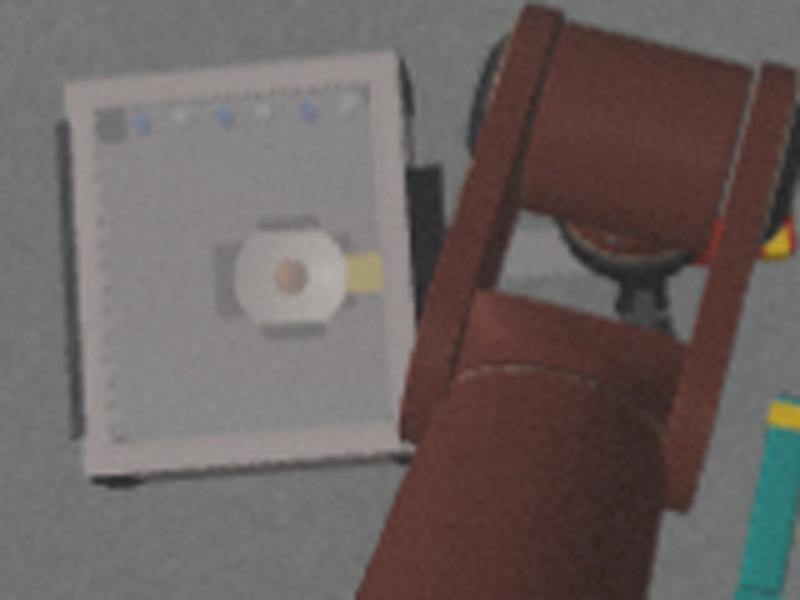

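View pics/s3.png

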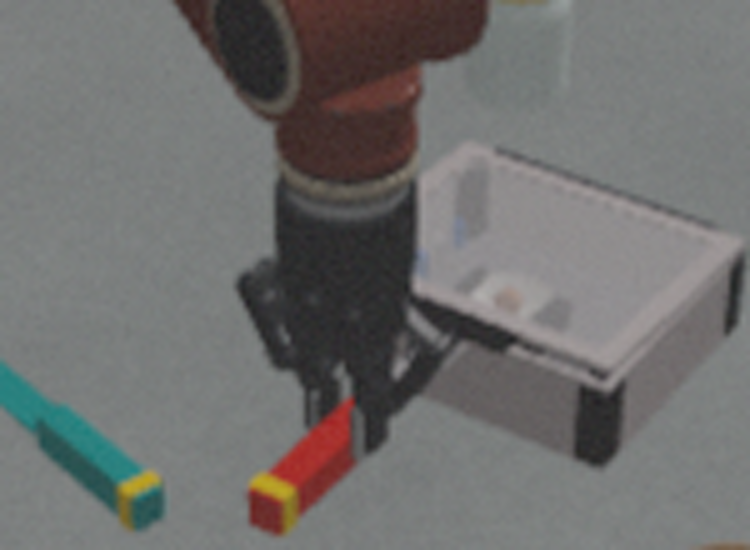

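Call:
{"name": "play_rows", "arguments": {
  "moves": [
    {"x": 0,"y": 0,"z": 0.7,"turn": 0,"jaw": 1},
    {"x": 0,"y": 0,"z": 1.1,"turn": 0,"jaw": 1},
    {"x": 0,"y": 0.1,"z": 1.1,"turn": 0,"jaw": 1},
    {"x": 0,"y": 0.2,"z": 1.2,"turn": 0,"jaw": 1},
    {"x": 0,"y": 0.3,"z": 1.2,"turn": 0,"jaw": 1},
    {"x": 0,"y": 0,"z": 0,"turn": 0,"jaw": 1}
  ]
}}

```text
t: 7.7
tool_pos: [0.5184, -0.038, 0.1033]
tool_rot: [-1.259, 1.118, -1.127]
contact_force: [0.3, -0.3, -1.2]
opening: 0.0203
```

Run:
```python
from h import *
st();cam('top');cam('scene');crop('top',190,190,160,120,5,'t4.png');crop('scene',260,140,150,130,5,'s4.png')
```

```text
t7.70 tcp [ 0.5184 -0.038   0.1033] yaw 6.69 down [ 0.0062 -0.0012 -1.    ] F [ 0.3 -0.3 -1.2] M [ 0.02 -0.    0.04] open 0.0203 q [-0.22 -0.09  1.97  0.    1.25 -0.33]
```

View pics/s4.png

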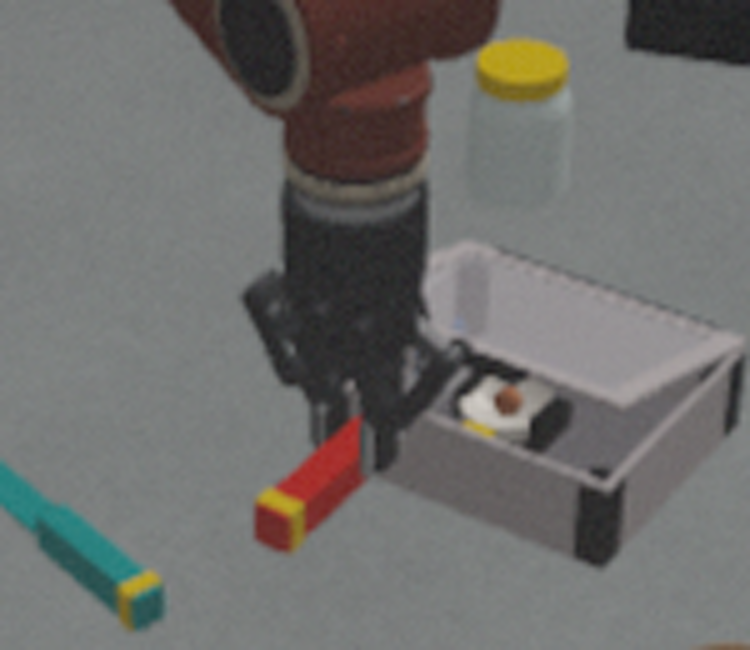

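Call:
{"name": "play_rows", "arguments": {
  "moves": [
    {"x": 0,"y": 0.4,"z": 1.2,"turn": 0,"jaw": 1},
    {"x": -0.1,"y": 0.4,"z": 1.1,"turn": 0,"jaw": 1},
    {"x": -0.1,"y": 0.5,"z": 1.1,"turn": 0,"jaw": 1},
    {"x": -0.1,"y": 0.6,"z": 1.1,"turn": 0,"jaw": 1},
    {"x": -0.1,"y": 0.7,"z": 1.0,"turn": 0,"jaw": 1},
    {"x": -0.1,"y": 0.7,"z": 1.0,"turn": 0,"jaw": 1},
    {"x": -0.1,"y": 0.8,"z": 0.9,"turn": 0,"jaw": 1},
    {"x": 0,"y": 0,"z": 0,"turn": 0,"jaw": 1}
  ]
}}

```text
t: 8.47
tool_pos: [0.5114, 0.0046, 0.1763]
tool_rot: [-1.26, 1.118, -1.124]
contact_force: [0.6, 1.0, -0.7]
opening: 0.0201
```

Run:
```python
from h import *
st();cam('top');cam('scene');crop('top',190,190,160,120,5,'t5.png');crop('scene',260,140,150,130,5,'s5.png')
```

```text
t8.47 tcp [0.5114 0.0046 0.1763] yaw 6.78 down [ 4.3e-03  2.0e-04 -1.0e+00] F [ 0.6  1.  -0.7] M [ 0.02 -0.04 -0.01] open 0.0201 q [-0.14 -0.19  1.93  0.    1.39 -0.26]
```

View pics/s5.png

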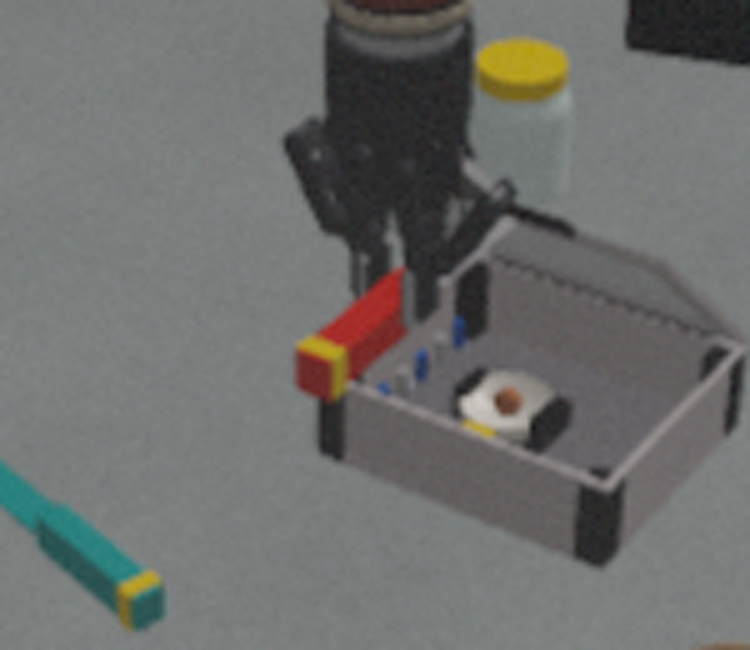

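View pics/t5.png

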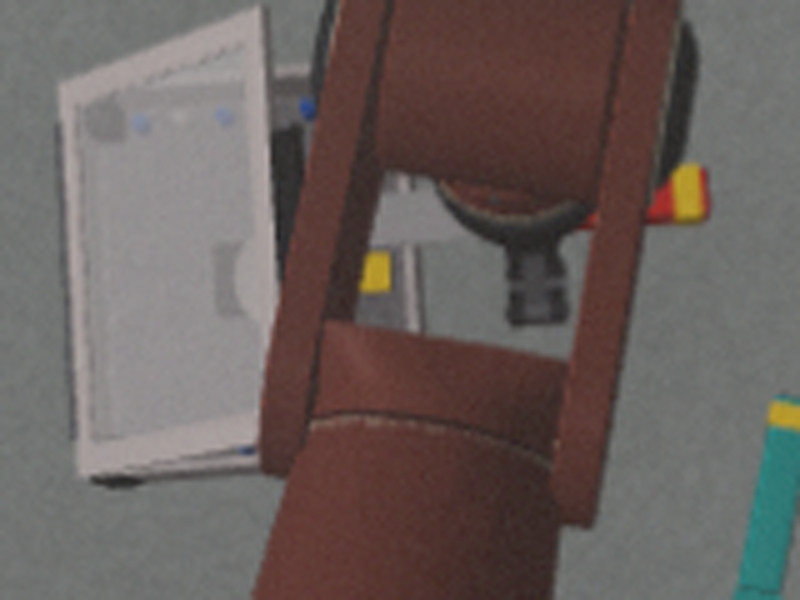

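Call:
{"name": "play_rows", "arguments": {
  "moves": [
    {"x": -0.1,"y": 0.9,"z": 0.9,"turn": 0,"jaw": 1},
    {"x": -0.1,"y": 0.9,"z": 0.8,"turn": 0,"jaw": 1},
    {"x": -0.1,"y": 1.0,"z": 0.7,"turn": 0,"jaw": 1},
    {"x": -0.1,"y": 1.0,"z": 0.6,"turn": 0,"jaw": 1},
    {"x": -0.1,"y": 1.1,"z": 0.6,"turn": 0,"jaw": 1},
    {"x": -0.1,"y": 1.1,"z": 0.5,"turn": 0,"jaw": 1},
    {"x": -0.1,"y": 1.1,"z": 0.4,"turn": 0,"jaw": 1},
    {"x": 0,"y": 0,"z": 0,"turn": 0,"jaw": 1}
  ]
}}

```text
t: 9.23
tool_pos: [0.5035, 0.0765, 0.2197]
tool_rot: [-1.261, 1.12, -1.121]
contact_force: [0.2, -0.2, -1.6]
opening: 0.0201
```

Run:
```python
from h import *
st();cam('top');cam('scene');crop('top',190,190,160,120,5,'t6.png');crop('scene',280,120,150,130,5,'s6.png')
```

```text
t9.23 tcp [0.5035 0.0765 0.2197] yaw 6.82 down [ 0.002   0.0013 -1.    ] F [ 0.2 -0.2 -1.6] M [ 0.05  0.03 -0.01] open 0.0201 q [ 0.   -0.22  1.89  0.    1.47 -0.12]
```

View pics/s6.png

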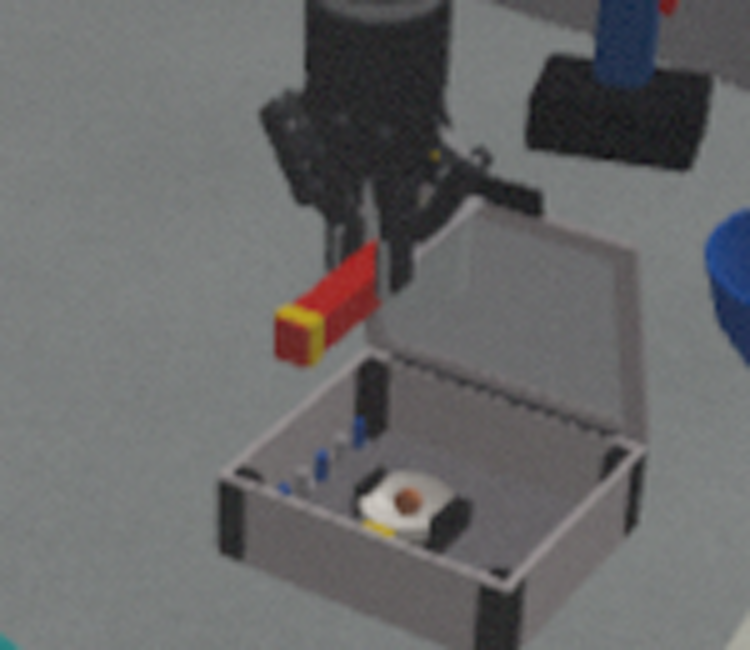

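View pics/t6.png

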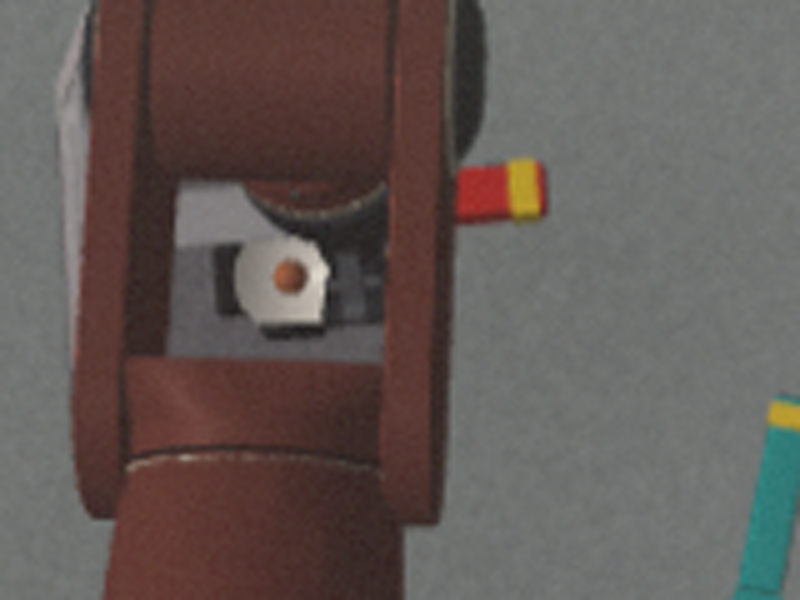

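Call:
{"name": "play_rows", "arguments": {
  "moves": [
    {"x": -0.1,"y": 1.2,"z": 0.3,"turn": 0,"jaw": 1},
    {"x": -0.2,"y": 1.2,"z": 0.3,"turn": 0,"jaw": 1},
    {"x": -0.1,"y": 1.2,"z": 0.2,"turn": 0,"jaw": 1},
    {"x": -0.2,"y": 1.2,"z": 0.1,"turn": 0,"jaw": 1},
    {"x": -0.1,"y": 1.0,"z": 0,"turn": 0,"jaw": 1},
    {"x": 0,"y": 0,"z": 0,"turn": 0,"jaw": 1},
    {"x": 0,"y": 0,"z": 0,"turn": 0,"jaw": 1}
  ]
}}

```text
t: 9.92
tool_pos: [0.496, 0.1331, 0.2272]
tool_rot: [-1.263, 1.122, -1.121]
contact_force: [0.2, -0.2, -1.1]
opening: 0.02
```

Run:
```python
from h import *
st();cam('top');cam('scene');crop('top',170,190,160,120,5,'t7.png');crop('scene',290,120,130,120,5,'s7.png')
```

```text
t9.92 tcp [0.496  0.1331 0.2272] yaw 6.78 down [-3.e-04  1.e-04 -1.e+00] F [ 0.2 -0.2 -1.1] M [-0.   -0.03  0.01] open 0.0200 q [ 0.12 -0.22  1.87  0.    1.48 -0.  ]
```

View pics/s7.png

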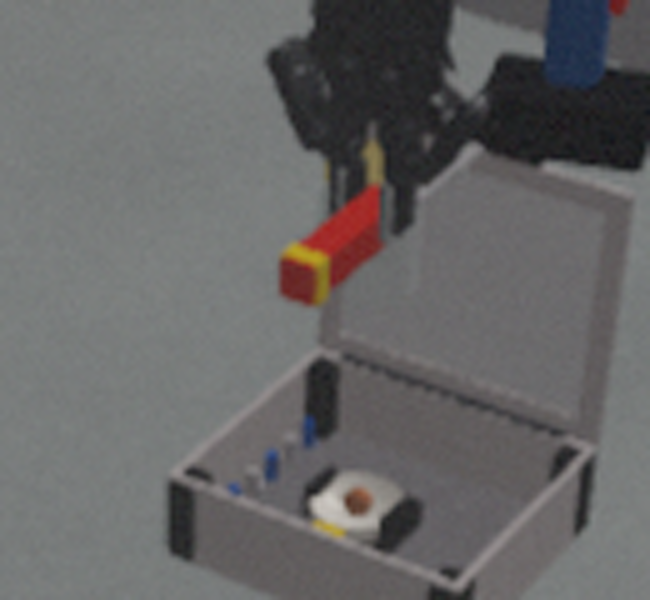

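View pics/t7.png

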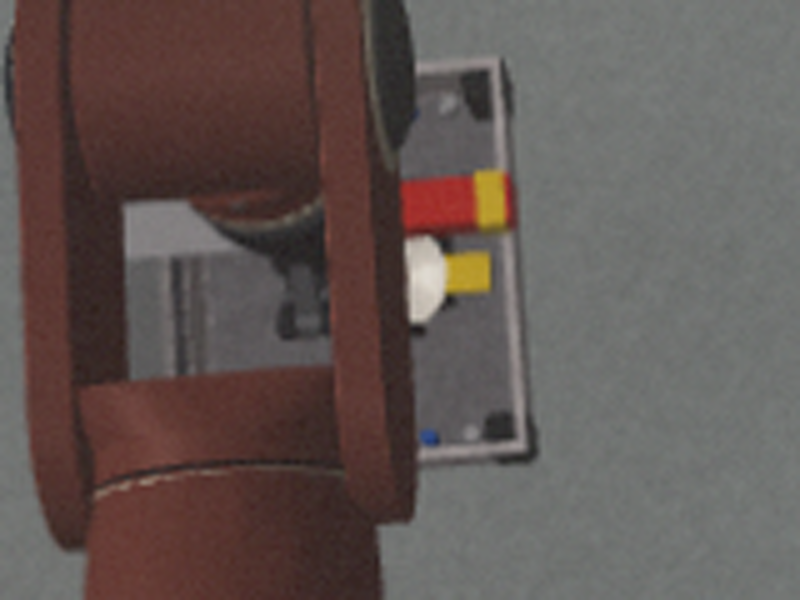

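Run:
```python
from h import *
cam('scene');cam('top')
e=np.array([.993,.117,0]);cx=np.array([-.117,.993,0])
for H in ((.4865,.242,.06),(.489,.238,.06)):
  H=np.array(H)
  for th in (80,85,90,95):
    t=np.radians(th); L=-np.cos(t)*cx+np.array([0,0,np.sin(t)])
    print(th,[((proj('scene',H+s*.1*e+L*k)-[290,120]+.4)*5).round(0) for s in(1,-1) for k in (0,.188-.018,.17)])
```

```text
80 [array([593., 447.]), array([599., 228.]), array([599., 228.]), array([313., 349.]), array([297., 135.]), array([297., 135.])]
85 [array([593., 447.]), array([611., 214.]), array([611., 214.]), array([313., 349.]), array([310., 122.]), array([310., 122.])]
90 [array([593., 447.]), array([623., 202.]), array([623., 202.]), array([313., 349.]), array([322., 112.]), array([322., 112.])]
95 [array([593., 447.]), array([634., 192.]), array([634., 192.]), array([313., 349.]), array([335., 103.]), array([335., 103.])]
80 [array([593., 451.]), array([599., 232.]), array([599., 232.]), array([313., 353.]), array([296., 139.]), array([296., 139.])]
85 [array([593., 451.]), array([611., 218.]), array([611., 218.]), array([313., 353.]), array([309., 126.]), array([309., 126.])]
90 [array([593., 451.]), array([623., 206.]), array([623., 206.]), array([313., 353.]), array([322., 115.]), array([322., 115.])]
95 [array([593., 451.]), array([634., 196.]), array([634., 196.]), array([313., 353.]), array([334., 107.]), array([334., 107.])]
```

Call:
{"name": "play_rows", "arguments": {
  "moves": [
    {"x": 0,"y": 0.6,"z": 0,"turn": 0,"jaw": 1},
    {"x": 0,"y": 0,"z": 0,"turn": 0,"jaw": 1},
    {"x": 0.1,"y": -1,"z": 0,"turn": 0,"jaw": 1},
    {"x": 0.1,"y": -3,"z": 0,"turn": 0,"jaw": 1},
    {"x": 0.1,"y": -4,"z": 0,"turn": 0,"jaw": 1},
    {"x": 0.1,"y": -4,"z": 0,"turn": 0,"jaw": 1},
    {"x": 0,"y": -4,"z": 0,"turn": 0,"jaw": 1},
    {"x": 0,"y": -4,"z": 0,"turn": 0,"jaw": 1}
  ]
}}

```text
t: 10.78
tool_pos: [0.4998, -0.0642, 0.2275]
tool_rot: [-1.262, 1.122, -1.123]
contact_force: [0.4, -0.4, -0.4]
opening: 0.0205
```

Call:
{"name": "play_rows", "arguments": {
  "moves": [
    {"x": 0,"y": -3.8,"z": -1.5,"turn": 0,"jaw": 1},
    {"x": 0,"y": -3,"z": -2.8,"turn": 0,"jaw": 1},
    {"x": 0,"y": -3,"z": -2.8,"turn": 0,"jaw": 1},
    {"x": 0,"y": 0,"z": -4,"turn": 0,"jaw": 1},
    {"x": 0,"y": 0,"z": -4,"turn": 0,"jaw": 1},
    {"x": 0,"y": 0,"z": -3,"turn": 0,"jaw": 1},
    {"x": 0,"y": 0,"z": -1.5,"turn": 0,"jaw": 1},
    {"x": 0,"y": 0,"z": 0,"turn": 0,"jaw": 1}
  ]
}}

```text
t: 11.45
tool_pos: [0.4962, -0.1589, 0.0263]
tool_rot: [-1.265, 1.132, -1.116]
contact_force: [-0.9, 0.0, -1.8]
opening: 0.0201
```

Run:
```python
from h import *
st();cam('top');cam('scene');cv2.imwrite('pics/t8.png',C['top']['img'][:,:,::-1]);crop('scene',240,140,150,130,5,'s8.png')
```

```text
t11.45 tcp [ 0.4962 -0.1589  0.0263] yaw 6.64 down [-0.0088  0.004  -1.    ] F [-0.9  0.  -1.8] M [ 0.1   0.07 -0.  ] open 0.0201 q [-0.45  0.04  2.   -0.    1.12 -0.57]
```

View pics/s8.png

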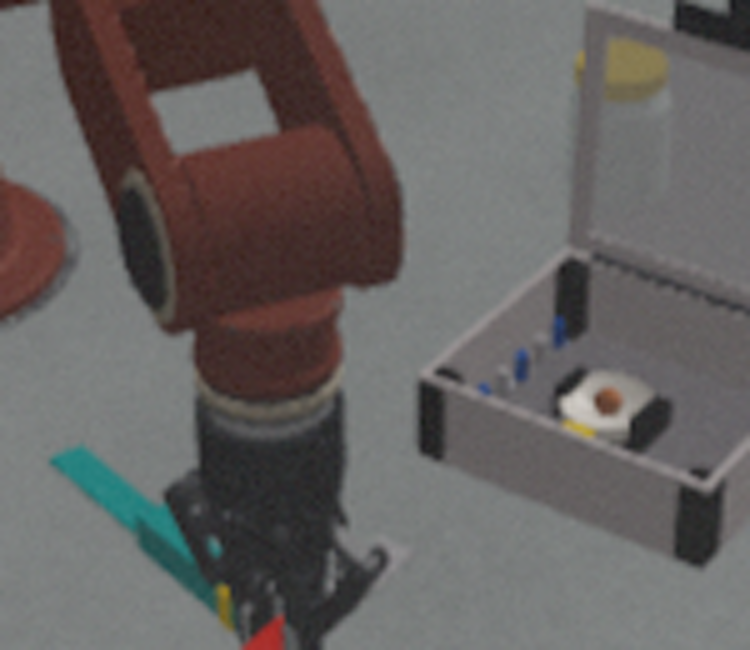

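View pics/t8.png

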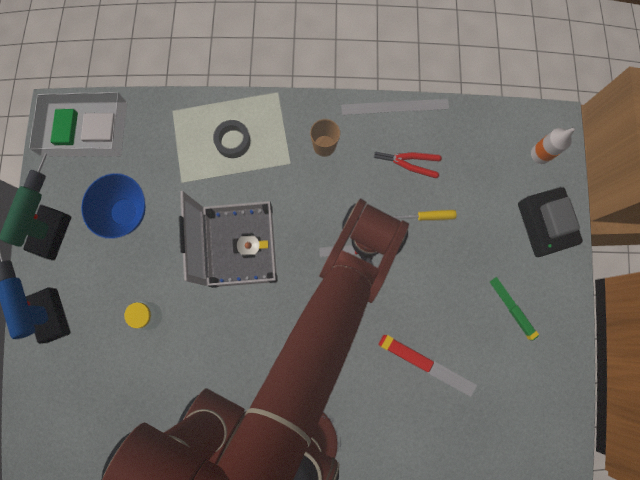

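Call:
{"name": "play_rows", "arguments": {
  "moves": [
    {"x": 0,"y": 0,"z": -0.6,"turn": 0,"jaw": 1},
    {"x": 0,"y": 0,"z": -0.5,"turn": 0,"jaw": 1},
    {"x": 0,"y": 0,"z": -0.4,"turn": 0,"jaw": 1},
    {"x": 0,"y": 0,"z": 0,"turn": 0,"jaw": 1},
    {"x": 0,"y": 0,"z": 0,"turn": 0,"jaw": 1}
  ]
}}

```text
t: 11.97
tool_pos: [0.5002, -0.1597, 0.0164]
tool_rot: [-1.262, 1.123, -1.123]
contact_force: [-0.8, -0.1, -1.7]
opening: 0.0205
```

Run:
```python
from h import *
st();cam('scene');crop('scene',240,200,150,120,5,'s9.png')
```

```text
t11.97 tcp [ 0.5002 -0.1597  0.0164] yaw 6.70 down [ 1.e-04 -0.e+00 -1.e+00] F [-0.8 -0.1 -1.7] M [-0.03 -0.03  0.03] open 0.0205 q [-0.45  0.06  2.    0.    1.09 -0.57]
```

View pics/s9.png

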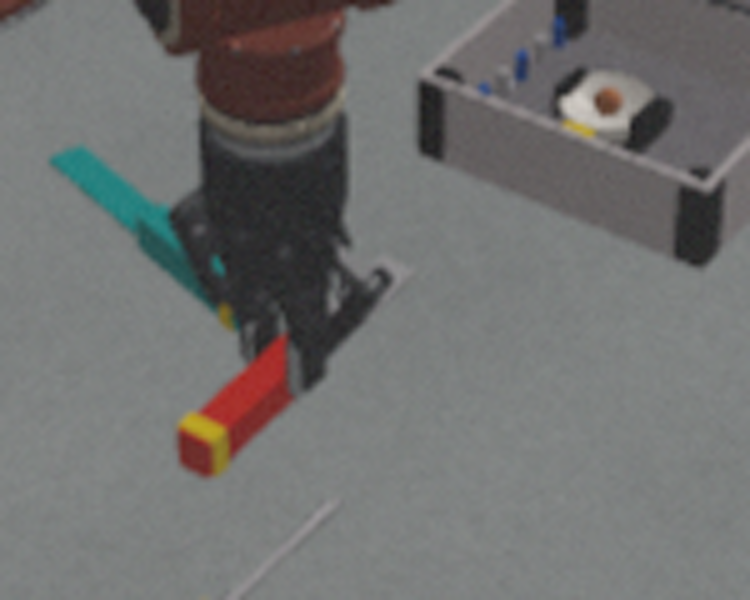

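Call:
{"name": "play_rows", "arguments": {
  "moves": [
    {"x": 0,"y": 0,"z": -0.4,"turn": 0,"jaw": 1},
    {"x": 0,"y": 0,"z": -0.3,"turn": 0,"jaw": 1},
    {"x": 0,"y": 0,"z": -0.2,"turn": 0,"jaw": 1},
    {"x": 0,"y": 0,"z": 0,"turn": 0,"jaw": 1},
    {"x": 0,"y": 0,"z": 0,"turn": 0,"jaw": 1}
  ]
}}

```text
t: 12.43
tool_pos: [0.5003, -0.1598, 0.0073]
tool_rot: [-1.262, 1.123, -1.123]
contact_force: [-0.3, 0.1, 1.0]
opening: 0.0203
```

Call:
{"name": "play_rows", "arguments": {
  "moves": [
    {"x": 0,"y": 0,"z": -0.1,"turn": 0,"jaw": 1},
    {"x": 0,"y": 0,"z": 0,"turn": 0,"jaw": 2.5},
    {"x": 0,"y": 0,"z": 0,"turn": 0,"jaw": 4},
    {"x": 0,"y": 0,"z": 0,"turn": 0,"jaw": 5},
    {"x": 0,"y": 0,"z": 0.5,"turn": 0,"jaw": 5},
    {"x": 0,"y": 0,"z": 2,"turn": 0,"jaw": 5},
    {"x": 0,"y": 0,"z": 3.5,"turn": 0,"jaw": 5},
    {"x": 0,"y": 0,"z": 4,"turn": 0,"jaw": 5}
  ]
}}

```text
t: 13.1
tool_pos: [0.4981, -0.1588, 0.105]
tool_rot: [-1.264, 1.128, -1.118]
contact_force: [1.5, -0.2, -0.2]
opening: 0.0502
```

Call:
{"name": "play_rows", "arguments": {
  "moves": [
    {"x": -1,"y": -1,"z": 3.5,"turn": 0,"jaw": 8.5},
    {"x": -1,"y": -1,"z": 3.5,"turn": 0,"jaw": 8.5},
    {"x": -2,"y": -2,"z": 2.5,"turn": 0,"jaw": 8.5},
    {"x": -2,"y": -2,"z": 0,"turn": 0,"jaw": 8.5},
    {"x": 0,"y": 0,"z": 0,"turn": 0,"jaw": 8.5}
  ]
}}

```text
t: 13.52
tool_pos: [0.4392, -0.2229, 0.2046]
tool_rot: [-1.262, 1.121, -1.131]
contact_force: [0.1, -0.6, 0.3]
opening: 0.0849
```

Run:
```python
from h import *
np.set_printoptions(precision=4,suppress=True)
st();cam('top');cam('scene');crop('top',165,180,180,130,4,'t10.png');crop('scene',240,120,190,150,4,'s10.png')
Z=dict(dish_center=.036,dish_tab=.036,ball_center=.044,case=0,case_hinge=.06,lid_lip=.24)
for q,z in Z.items():
    a=pinpoint("top",q)[:2];b=pinpoint("scene",q)[:2]
    for r in a: print("top",q,np.round(r["point"],1),round(r["score"],2),onz("top",r["point"],z))
    for r in b: print("scn",q,np.round(r["point"],1),round(r["score"],2),onz("scene",r["point"],z))
    if a and b: print("   tri",tri(a[0]["point"],b[0]["point"]))
```

```text
t13.52 tcp [ 0.4392 -0.2229  0.2046] yaw 6.49 down [ 0.0035 -0.0049 -1.    ] F [ 0.1 -0.6  0.3] M [0.03 0.05 0.  ] open 0.0849 q [-0.62 -0.26  1.95 -0.    1.45 -0.73]
top dish_center [246. 243.] 0.73 [0.5026 0.1369 0.036 ]
scn dish_center [360.5 222.9] 0.77 [0.499  0.1288 0.036 ]
   tri (array([0.4999, 0.1343, 0.0343]), np.float64(0.008037783140638594))
top dish_tab [265.1 244.5] 0.68 [0.4999 0.0881 0.036 ]
scn dish_tab [350.8 226.7] 0.48 [0.4885 0.0946 0.036 ]
   tri (array([0.4972, 0.0859, 0.0455]), np.float64(0.00360823199185077))
top ball_center [248.1 244.9] 0.52 [0.4967 0.1303 0.044 ]
scn ball_center [358.9 218.6] 0.57 [0.4883 0.1343 0.044 ]
   tri (array([0.4946, 0.1283, 0.0506]), np.float64(0.0032305439467156826))
top case [240.9 245.5] 0.79 [0.5009 0.1548 0.    ]
scn case [364.8 226.9] 0.8 [0.4934 0.1607 0.    ]
   tri (array([0.4994, 0.1533, 0.0073]), np.float64(0.0013671576447345614))
top case_hinge [202.8 246.9] 0.98 [0.4865 0.2419 0.06  ]
scn case_hinge [381.4 202.4] 0.6 [0.5023 0.2301 0.06  ]
scn case_hinge [401.  306.6] 0.38 [ 0.8004 -0.1076  0.06  ]
   tri (array([0.4898, 0.2463, 0.0457]), np.float64(0.0034932584465045945))
top lid_lip [179.6 231.7] 0.83 [0.4939 0.2556 0.24  ]
scn lid_lip [383.8 141.3] 0.98 [0.4641 0.2752 0.24  ]
   tri (array([0.4873, 0.2471, 0.2602]), np.float64(0.008599696521456096))
```

View pics/t10.png

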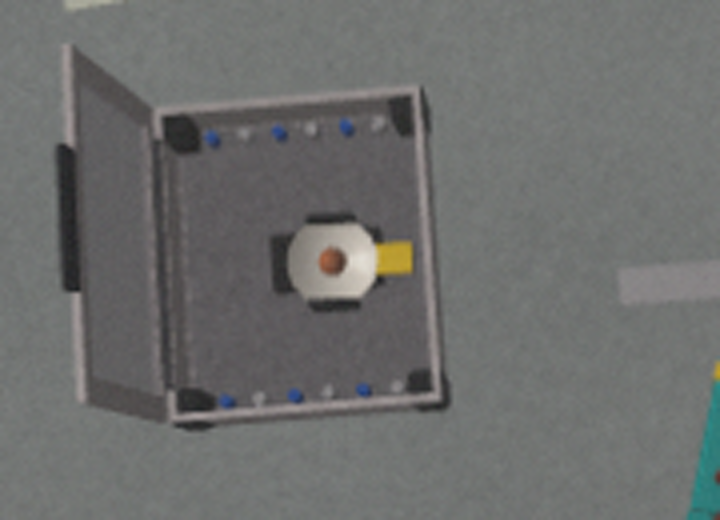

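View pics/s10.png

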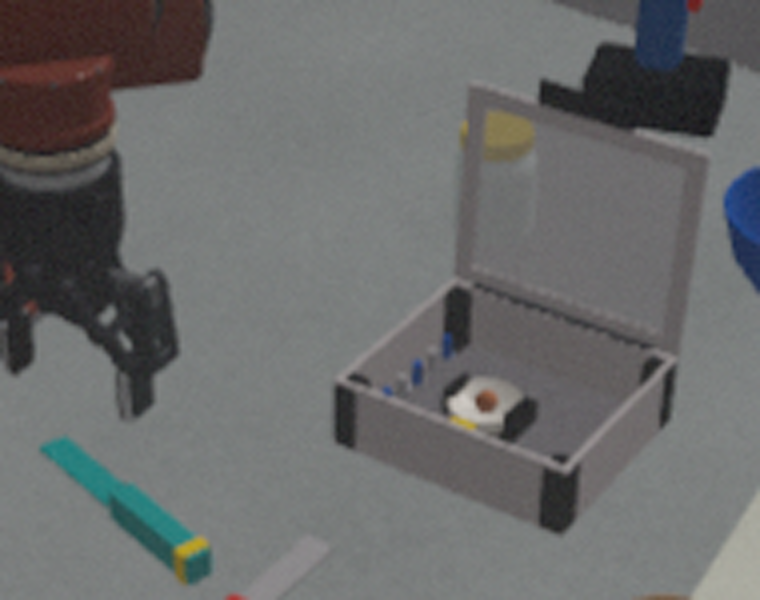

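Run:
```python
from h import *
np.set_printoptions(precision=4,suppress=True)
cam('top');cam('scene')
T=lambda x,y:(165+x/4-.4,180+y/4-.4); S=lambda x,y:(240+x/4-.4,120+y/4-.4)
for n,a,b in(("far top",(68,45),(707,155)),("near top",(80,403),(472,85)),("far base",(155,108),(672,355)),("near base",(172,420),(458,283)),
  ("ball",(332,261),(487,400))): print(n,tri(T(*a),S(*b)))
h=lambda v:np.degrees(np.arctan2(v[1],v[0]))
A,B=onz("top",T(331.5,214),.047),onz("top",T(336,309),.047)
print("cheeks outer",A,B,(A+B)/2,np.linalg.norm(A-B),h(A-B))
E1,E2=onz("top",T(412,242),.036),onz("top",T(412,273),.036); c=(A+B)/2
print("tab end",(E1+E2)/2,"len",np.linalg.norm((E1+E2)/2-c),"heading+90 ->",h((E1+E2)/2-c)+90,h(E1-E2))
print("case front inner wall edge heading",h(onz("top",T(418,90),.06)-onz("top",T(438,400),.06)), onz("top",T(418,90),.06),onz("top",T(438,400),.06))
print("block",onz("top",T(272,236),.025),onz("top",T(276,292),.025))
# dish color centroid
im=C["top"]["img"].astype(int); m=(im.min(2)>140); x0,y0=T(280,210);x1,y1=T(390,315)
s=np.zeros_like(m); s[int(y0):int(y1),int(x0):int(x1)]=m[int(y0):int(y1),int(x0):int(x1)]
k=cv2.convexHull(np.argwhere(s)[:,::-1].astype(np.int32)); M=cv2.moments(k); print("dish hull c",onz("top",(M["m10"]/M["m00"],M["m01"]/M["m00"]),.047))
```

```text
far top (array([0.5876, 0.2599, 0.233 ]), np.float64(0.0019927959415137497))
near top (array([0.3904, 0.2417, 0.2299]), np.float64(0.0023920465198371274))
far base (array([0.5879, 0.2449, 0.068 ]), np.float64(0.0003806152417091822))
near base (array([0.3945, 0.2265, 0.0609]), np.float64(0.005020670111508358))
ball (array([0.4975, 0.1323, 0.0454]), np.float64(0.0025302353350045606))
cheeks outer [0.5263 0.1328 0.047 ] [0.466  0.1273 0.047 ] [0.4962 0.1301 0.047 ] 0.06053994962831667 5.157767989626963
tab end [0.5014 0.0818 0.036 ] len 0.04977097109146478 heading+90 -> 6.227749726951899 2.154894561274843
case front inner wall edge heading 5.75284081804953 [0.6047 0.0799 0.06  ] [0.4096 0.0603 0.06  ]
block [0.5147 0.1734 0.025 ] [0.4786 0.1692 0.025 ]
dish hull c [0.4961 0.1239 0.047 ]
```

Call:
{"name": "play_rows", "arguments": {
  "moves": [
    {"x": 0.5,"y": 3,"z": 0,"turn": -1.3,"jaw": 8.5},
    {"x": 0.7,"y": 4,"z": 0,"turn": 0,"jaw": 8.5},
    {"x": 0.7,"y": 4,"z": 0,"turn": 0,"jaw": 8.5},
    {"x": 0.7,"y": 4,"z": 0,"turn": 0,"jaw": 8.5},
    {"x": 0.7,"y": 4,"z": 0,"turn": 0,"jaw": 8.5},
    {"x": 0.7,"y": 4,"z": 0,"turn": 0,"jaw": 8.5},
    {"x": 0.7,"y": 4,"z": 0,"turn": 0,"jaw": 8.5},
    {"x": 0.7,"y": 4,"z": 0,"turn": 0,"jaw": 8.5}
  ]
}}

```text
t: 14.98
tool_pos: [0.4942, 0.0922, 0.2016]
tool_rot: [-1.252, 1.139, -1.14]
contact_force: [1.0, -0.6, 0.5]
opening: 0.0847
```

Call:
{"name": "play_rows", "arguments": {
  "moves": [
    {"x": 0.3,"y": 3,"z": 0,"turn": 0,"jaw": 8.5},
    {"x": 0,"y": 1.2,"z": -2,"turn": 0,"jaw": 8.5},
    {"x": 0,"y": 0,"z": -3,"turn": 0,"jaw": 8.5},
    {"x": 0,"y": 0,"z": -3,"turn": 0,"jaw": 8.5},
    {"x": 0,"y": 0,"z": -2,"turn": 0,"jaw": 8.5},
    {"x": 0,"y": 0,"z": 0,"turn": 0,"jaw": 8.5},
    {"x": 0,"y": 0,"z": 0,"turn": 0,"jaw": 8.5}
  ]
}}

```text
t: 15.57
tool_pos: [0.4963, 0.1321, 0.1003]
tool_rot: [-1.254, 1.142, -1.138]
contact_force: [0.3, 0.5, 0.6]
opening: 0.085
```

Run:
```python
from h import *
st();cam('top');cam('scene');crop('top',165,180,180,130,4,'t11.png');crop('scene',290,120,150,130,5,'s11.png')
```

```text
t15.57 tcp [0.4963 0.1321 0.1003] yaw 5.38 down [-2.8e-03 -3.0e-04 -1.0e+00] F [0.3 0.5 0.6] M [-0.    0.01 -0.04] open 0.0850 q [ 0.12 -0.09  1.98  0.    1.25  0.02]
```

View pics/t11.png

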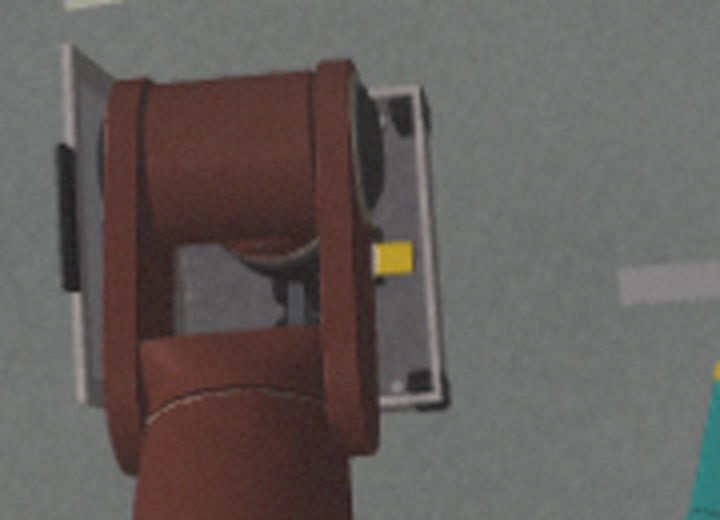

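View pics/s11.png

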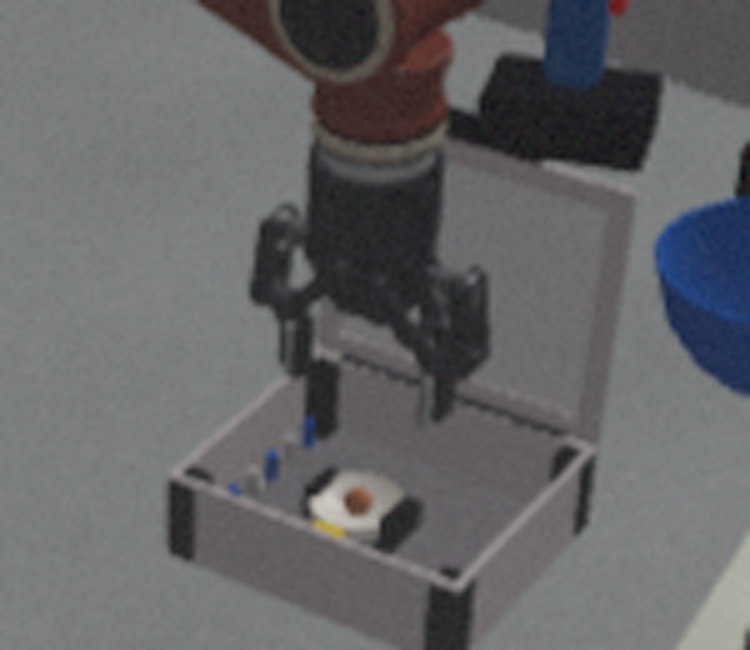

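Run:
```python
from h import *
cam('scene')
for z in (.1,.105,.11,.113,.12):
  for s in (-.05,.05): print(z,((proj('scene',[.4963+s*.996,.1321+s*.094,z])-[290,120]+.4)*5).round(0),end=' ')
  print()
```

```text
0.1 [288. 398.] 0.1 [432. 453.] 
0.105 [288. 391.] 0.105 [432. 446.] 
0.11 [288. 384.] 0.11 [433. 439.] 
0.113 [288. 380.] 0.113 [433. 434.] 
0.12 [289. 370.] 0.12 [434. 424.]
```

Call:
{"name": "play_rows", "arguments": {
  "moves": [
    {"x": 0,"y": -0.1,"z": -2,"turn": 0,"jaw": 8.5},
    {"x": 0,"y": 0,"z": -2.5,"turn": 0,"jaw": 8.5},
    {"x": 0,"y": 0,"z": -2,"turn": 0,"jaw": 8.5},
    {"x": 0,"y": 0,"z": -1.5,"turn": 0,"jaw": 8.5},
    {"x": 0,"y": 0,"z": -0.9,"turn": 0,"jaw": 8.5},
    {"x": 0,"y": 0,"z": 0,"turn": 0,"jaw": 8},
    {"x": 0,"y": 0,"z": 0,"turn": 0,"jaw": 7.5}
  ],
  "squeeze": 40
}}

```text
t: 16.3
tool_pos: [0.4982, 0.1312, 0.0135]
tool_rot: [-1.251, 1.139, -1.14]
contact_force: [0.3, 0.2, 0.2]
opening: 0.0751
```

Run:
```python
from h import *
st();cam('top');cam('scene');crop('scene',290,120,150,130,5,'s12.png')
```

```text
t16.30 tcp [0.4982 0.1312 0.0135] yaw 5.38 down [ 1.6e-03  2.0e-04 -1.0e+00] F [0.3 0.2 0.2] M [0.02 0.   0.03] open 0.0751 q [ 0.11  0.04  2.02 -0.    1.08  0.02]
```

View pics/s12.png

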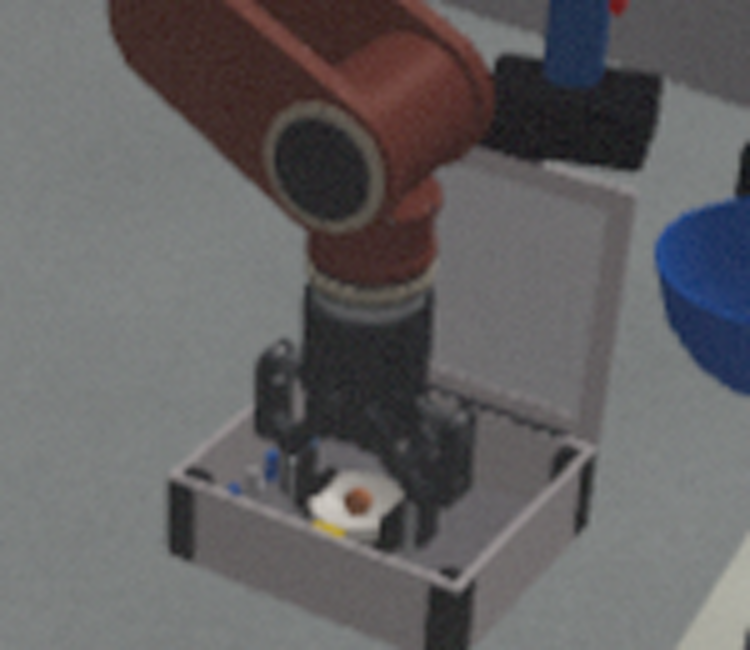

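Call:
{"name": "play_rows", "arguments": {
  "moves": [
    {"x": -0.2,"y": 0,"z": -0.2,"turn": 0,"jaw": 7},
    {"x": 0,"y": 0,"z": 0,"turn": 0,"jaw": 6.7},
    {"x": 0,"y": 0,"z": 0,"turn": 0,"jaw": 6.5},
    {"x": 0,"y": 0,"z": 0,"turn": 0,"jaw": 6.3},
    {"x": 0,"y": 0,"z": 0,"turn": 0,"jaw": 6.2},
    {"x": 0,"y": 0,"z": 0,"turn": 0,"jaw": 6.1},
    {"x": 0,"y": 0,"z": 0,"turn": 0,"jaw": 6.0},
    {"x": 0,"y": 0,"z": 0,"turn": 0,"jaw": 5.9}
  ]
}}

```text
t: 17.07
tool_pos: [0.4961, 0.1313, 0.0117]
tool_rot: [-1.251, 1.139, -1.14]
contact_force: [-2.4, -1.0, 8.5]
opening: 0.0599
```

Run:
```python
from h import *
st();cam('top');cam('scene');crop('scene',330,190,60,60,10,'s13.png')
```

```text
t17.07 tcp [0.4961 0.1313 0.0117] yaw 5.38 down [ 1.3e-03  1.0e-04 -1.0e+00] F [-2.4 -1.   8.5] M [0.02 0.21 0.02] open 0.0599 q [ 0.11  0.04  2.03 -0.    1.08  0.02]
```

View pics/s13.png

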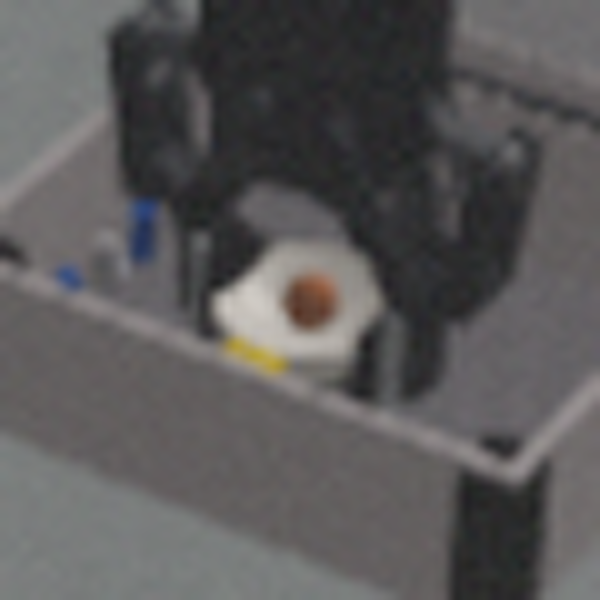

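Call:
{"name": "play_rows", "arguments": {
  "moves": [
    {"x": 0,"y": 0,"z": 0,"turn": 0,"jaw": 5.8},
    {"x": 0,"y": 0,"z": 0,"turn": 0,"jaw": 5.6},
    {"x": 0,"y": 0,"z": 0,"turn": 0,"jaw": 5.4},
    {"x": 0,"y": 0,"z": 0.1,"turn": 0,"jaw": 5.4},
    {"x": 0,"y": 0,"z": 0.1,"turn": 0,"jaw": 5.4},
    {"x": 0,"y": 0,"z": 0.2,"turn": 0,"jaw": 5.4},
    {"x": 0,"y": 0,"z": 0.3,"turn": 0,"jaw": 5.4},
    {"x": 0,"y": 0,"z": 0.3,"turn": 0,"jaw": 5.4}
  ]
}}

```text
t: 17.83
tool_pos: [0.4944, 0.1311, 0.0198]
tool_rot: [-1.253, 1.141, -1.139]
contact_force: [0.3, -0.4, -1.1]
opening: 0.06
```

Call:
{"name": "play_rows", "arguments": {
  "moves": [
    {"x": 0,"y": 0,"z": 0.3,"turn": 0,"jaw": 5.4},
    {"x": 0,"y": 0,"z": 0.4,"turn": 0,"jaw": 5.4},
    {"x": 0,"y": 0,"z": 0.5,"turn": 0,"jaw": 5.4},
    {"x": 0,"y": 0,"z": 0.5,"turn": 0,"jaw": 5.4},
    {"x": 0,"y": 0,"z": 0.4,"turn": 0,"jaw": 5.4},
    {"x": 0,"y": 0,"z": 0.3,"turn": 0,"jaw": 5.4},
    {"x": 0,"y": 0,"z": 0.1,"turn": 0,"jaw": 5.4},
    {"x": 0,"y": 0,"z": 0,"turn": 0,"jaw": 5.4}
  ]
}}

```text
t: 18.5
tool_pos: [0.4955, 0.1312, 0.0458]
tool_rot: [-1.252, 1.139, -1.14]
contact_force: [-0.8, 0.3, -0.6]
opening: 0.0597
```

Run:
```python
from h import *
st();cam('top');cam('scene');crop('scene',330,170,60,60,10,'s14.png')
```

```text
t18.50 tcp [0.4955 0.1312 0.0458] yaw 5.38 down [ 8.e-04  1.e-04 -1.e+00] F [-0.8  0.3 -0.6] M [-0.01 -0.06 -0.07] open 0.0597 q [ 0.11 -0.02  2.02 -0.    1.14  0.02]
```

View pics/s14.png

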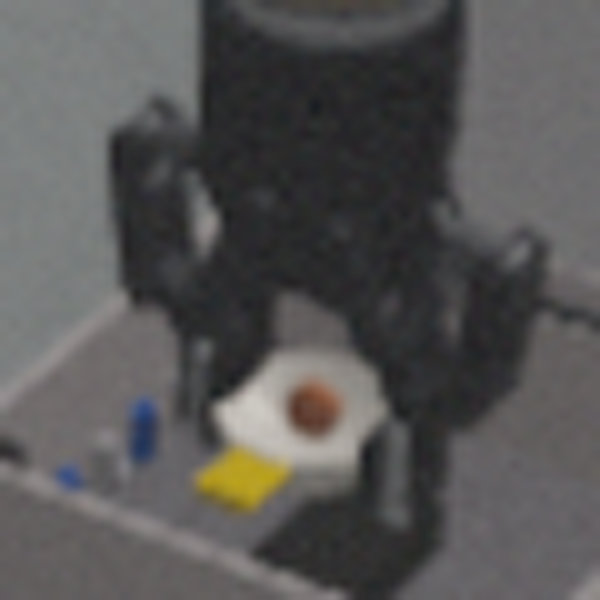

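Call:
{"name": "play_rows", "arguments": {
  "moves": [
    {"x": 0,"y": 0,"z": 0.2,"turn": 0,"jaw": 5.4},
    {"x": 0,"y": 0,"z": 0.4,"turn": 0,"jaw": 5.4},
    {"x": 0,"y": 0,"z": 0.6,"turn": 0,"jaw": 5.4},
    {"x": 0,"y": -0.1,"z": 0.8,"turn": 0,"jaw": 5.4},
    {"x": 0,"y": -0.1,"z": 0.8,"turn": 0,"jaw": 5.4},
    {"x": 0,"y": -0.2,"z": 0.8,"turn": 0,"jaw": 5.4},
    {"x": 0,"y": -0.2,"z": 0.8,"turn": 0,"jaw": 5.4},
    {"x": 0,"y": -0.2,"z": 0.8,"turn": 0,"jaw": 5.4}
  ]
}}

```text
t: 19.27
tool_pos: [0.4954, 0.123, 0.0986]
tool_rot: [-1.252, 1.139, -1.14]
contact_force: [0.5, -0.1, -1.8]
opening: 0.0598
```

Call:
{"name": "play_rows", "arguments": {
  "moves": [
    {"x": 0,"y": -0.3,"z": 0.8,"turn": 0,"jaw": 5.4},
    {"x": 0,"y": -0.3,"z": 0.8,"turn": 0,"jaw": 5.4},
    {"x": 0,"y": -0.3,"z": 0.8,"turn": 0,"jaw": 5.4},
    {"x": 0,"y": -0.3,"z": 0.8,"turn": 0,"jaw": 5.4},
    {"x": 0,"y": -0.3,"z": 0.8,"turn": 0,"jaw": 5.4},
    {"x": 0,"y": -0.2,"z": 0.8,"turn": 0,"jaw": 5.4},
    {"x": 0,"y": -0.2,"z": 0.6,"turn": 0,"jaw": 5.4},
    {"x": 0,"y": -0.2,"z": 0.6,"turn": 0,"jaw": 5.4}
  ]
}}

```text
t: 19.93
tool_pos: [0.4953, 0.102, 0.158]
tool_rot: [-1.252, 1.14, -1.14]
contact_force: [0.3, 0.1, -1.5]
opening: 0.0597
```

Call:
{"name": "play_rows", "arguments": {
  "moves": [
    {"x": 0,"y": -0.1,"z": 0.4,"turn": 0,"jaw": 5.4},
    {"x": 0,"y": -0.1,"z": 0.3,"turn": 0,"jaw": 5.4},
    {"x": 0,"y": 0,"z": 0.1,"turn": 0,"jaw": 5.4},
    {"x": 0,"y": 0,"z": 0,"turn": 0.4,"jaw": 5.4},
    {"x": 0,"y": 0,"z": 0,"turn": 0.8,"jaw": 5.4},
    {"x": 0,"y": 0,"z": 0,"turn": 1.2,"jaw": 5.4},
    {"x": 0,"y": 0,"z": 0,"turn": 1.6,"jaw": 5.4},
    {"x": 0,"y": 0,"z": 0,"turn": 2,"jaw": 5.4}
  ]
}}

```text
t: 20.6
tool_pos: [0.4949, 0.1003, 0.1648]
tool_rot: [-1.298, 1.06, -1.059]
contact_force: [0.3, 0.2, -1.9]
opening: 0.0597
```

Run:
```python
from h import *
st();cam('top');cam('scene');crop('scene',310,120,100,100,6,'s15.png')
```

```text
t20.60 tcp [0.4949 0.1003 0.1648] yaw 11.54 down [-8.e-04 -0.e+00 -1.e+00] F [ 0.3  0.2 -1.9] M [-0.04 -0.01 -0.  ] open 0.0597 q [ 0.05 -0.19  1.96  0.    1.38 -0.15]
```

View pics/s15.png

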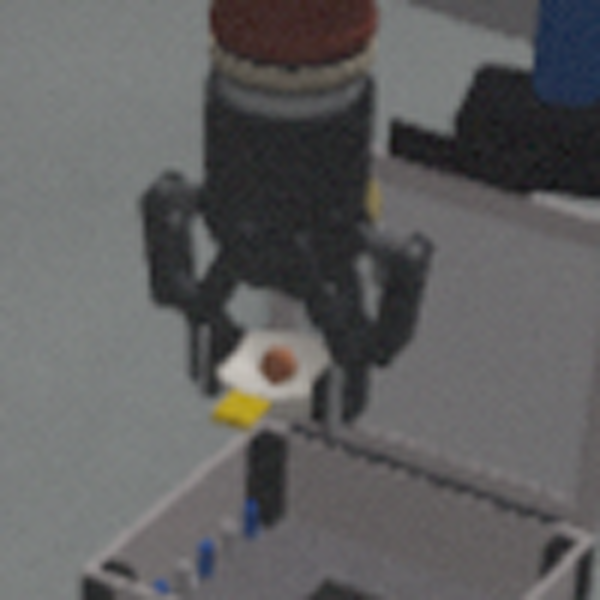

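Call:
{"name": "play_rows", "arguments": {
  "moves": [
    {"x": 0,"y": 0,"z": 0,"turn": 2.5,"jaw": 5.4},
    {"x": 0,"y": 0,"z": 0,"turn": 3,"jaw": 5.4},
    {"x": 0,"y": 0,"z": 0,"turn": 3,"jaw": 5.4},
    {"x": 0,"y": 0,"z": 0,"turn": 3,"jaw": 5.4},
    {"x": 0,"y": 0,"z": 0,"turn": 3,"jaw": 5.4},
    {"x": 0,"y": 0,"z": 0,"turn": 3,"jaw": 5.4},
    {"x": 0,"y": 0,"z": 0,"turn": 3,"jaw": 5.4},
    {"x": 0,"y": 0,"z": 0,"turn": 3,"jaw": 5.4}
  ]
}}

```text
t: 21.37
tool_pos: [0.495, 0.1003, 0.165]
tool_rot: [-1.438, 0.749, -0.748]
contact_force: [0.7, -0.3, -1.2]
opening: 0.0601
```

Call:
{"name": "play_rows", "arguments": {
  "moves": [
    {"x": 0,"y": 0,"z": 0,"turn": 3,"jaw": 5.4},
    {"x": 0,"y": 0,"z": 0,"turn": 3,"jaw": 5.4},
    {"x": 0,"y": 0,"z": 0,"turn": 3,"jaw": 5.4},
    {"x": 0,"y": 0,"z": 0,"turn": 3,"jaw": 5.4},
    {"x": 0,"y": 0,"z": 0,"turn": 3,"jaw": 5.4},
    {"x": 0,"y": 0,"z": 0,"turn": 3,"jaw": 5.4},
    {"x": 0,"y": 0,"z": 0,"turn": 3,"jaw": 5.4},
    {"x": 0,"y": 0,"z": 0,"turn": 3,"jaw": 5.4}
  ]
}}

```text
t: 22.03
tool_pos: [0.495, 0.1003, 0.165]
tool_rot: [-1.529, 0.424, -0.423]
contact_force: [-0.6, -0.7, -1.3]
opening: 0.0598
```

Call:
{"name": "play_rows", "arguments": {
  "moves": [
    {"x": 0,"y": 0,"z": 0,"turn": 3,"jaw": 5.4},
    {"x": 0,"y": 0,"z": 0,"turn": 3,"jaw": 5.4},
    {"x": 0,"y": 0,"z": 0,"turn": 3,"jaw": 5.4},
    {"x": 0,"y": 0,"z": 0,"turn": 3,"jaw": 5.4},
    {"x": 0,"y": 0,"z": 0,"turn": 3,"jaw": 5.4},
    {"x": 0,"y": 0,"z": 0,"turn": 3,"jaw": 5.4},
    {"x": 0,"y": 0,"z": 0,"turn": 3,"jaw": 5.4},
    {"x": 0,"y": 0,"z": 0,"turn": 3,"jaw": 5.4}
  ]
}}

```text
t: 22.7
tool_pos: [0.495, 0.1003, 0.165]
tool_rot: [-1.569, 0.096, -0.095]
contact_force: [0.7, 0.6, -1.3]
opening: 0.0601
```

Call:
{"name": "play_rows", "arguments": {
  "moves": [
    {"x": 0,"y": 0,"z": 0,"turn": 3,"jaw": 5.4},
    {"x": 0,"y": 0,"z": 0,"turn": 3,"jaw": 5.4},
    {"x": 0,"y": 0,"z": 0,"turn": 2.5,"jaw": 5.4},
    {"x": 0,"y": 0,"z": 0,"turn": 2,"jaw": 5.4},
    {"x": 0,"y": 0,"z": 0,"turn": 1.4,"jaw": 5.4},
    {"x": 0,"y": 0,"z": 0,"turn": 0.8,"jaw": 5.4},
    {"x": 0,"y": 0,"z": 0,"turn": 0.3,"jaw": 5.4},
    {"x": 0,"y": 0,"z": 0,"turn": 0.1,"jaw": 5.4}
  ]
}}

```text
t: 23.37
tool_pos: [0.4952, 0.1002, 0.1652]
tool_rot: [-1.569, -0.082, 0.082]
contact_force: [-0.4, 0.0, -1.1]
opening: 0.0597
```

Call:
{"name": "play_rows", "arguments": {
  "moves": [
    {"x": 0,"y": 0,"z": 0,"turn": 0,"jaw": 5.4},
    {"x": 0,"y": 0,"z": 0,"turn": 0,"jaw": 5.4},
    {"x": 0,"y": 0,"z": 0,"turn": 0,"jaw": 5.4},
    {"x": 0,"y": 0,"z": 0,"turn": 0,"jaw": 5.4}
  ]
}}

```text
t: 23.7
tool_pos: [0.4952, 0.1002, 0.1653]
tool_rot: [-1.569, -0.082, 0.082]
contact_force: [0.8, -0.8, -1.1]
opening: 0.0598
```

Run:
```python
from h import *
st();cam('top');cam('scene');crop('scene',300,100,120,120,5,'s16.png');crop('top',165,180,180,130,4,'t16.png');cv2.imwrite('pics/full16.png',C['scene']['img'][:,:,::-1])
```

```text
t23.70 tcp [0.4952 0.1002 0.1653] yaw 95.98 down [ 1.e-04  0.e+00 -1.e+00] F [ 0.8 -0.8 -1.1] M [-0.03 -0.   -0.02] open 0.0598 q [ 0.05 -0.19  1.95  0.    1.38 -1.62]
```

View pics/s16.png

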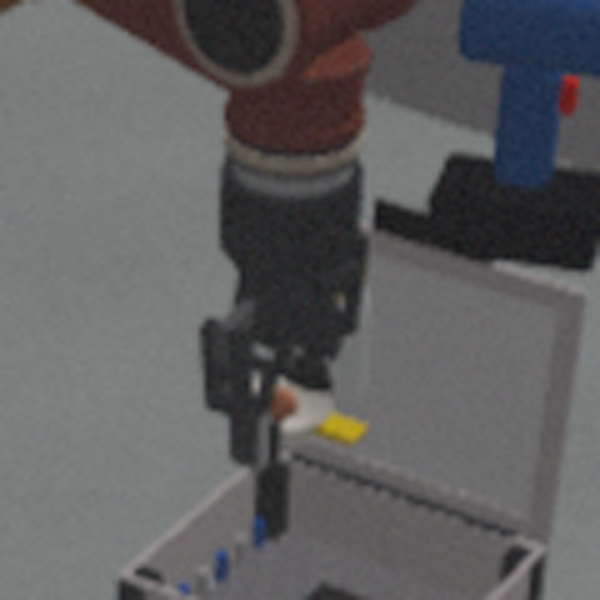

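View pics/t16.png

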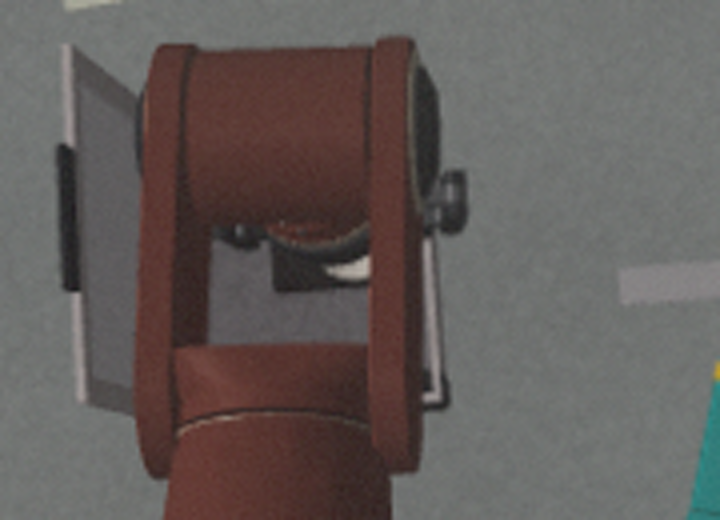

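View pics/full16.png

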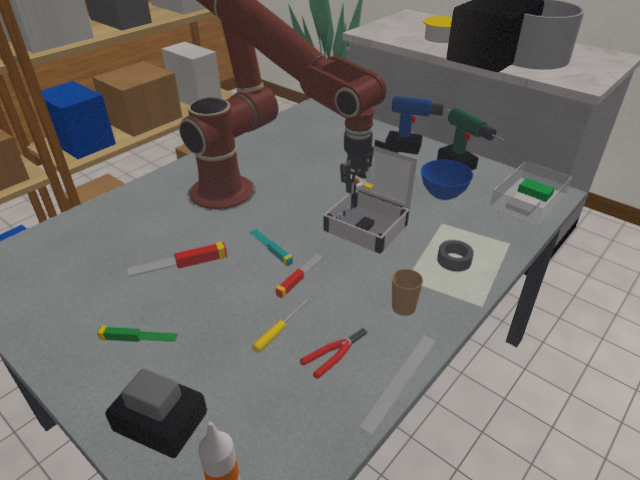

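Run:
```python
from h import *
cam('scene');st()
f=lambda X:((proj('scene',X)-[300,100]+.4)*5).round(0)
a=np.radians(6);zc=.1653+.0243
print("ball",f([.4952,.1002,zc+.009]),"tab end",f([.4952+.051*np.cos(a),.1002+.051*np.sin(a),zc]),"ctr",f([.4952,.1002,zc]))
im=C['scene']['img'].astype(int);m=(im[...,0]-im[...,2]>60)&(im[...,1]<130);s=np.argwhere(m[165:195,345:375]);print("copper px",len(s),((s.mean(0)[::-1]+[345,165]-[300,100]+.4)*5))
```

```text
t23.85 tcp [0.4952 0.1002 0.1653] yaw 95.98 down [-0. -0. -1.] F [ 0.3 -0.6 -1.3] M [ 0.04  0.03 -0.04] open 0.0599 q [ 0.05 -0.19  1.95 -0.    1.38 -1.62]
ball [280. 403.] tab end [358. 444.] ctr [280. 417.]
copper px 13 [316.23076923 420.07692308]
```

```bash
python3 -c "
from station import finish_job
print(finish_job())"
```

```text
the job is handed in; nothing more can be done
None
```

I did the whole job in the order asked and handed it in at about 24 s of the 72 s. The arm is still holding the dish up.

- **Lid:** I used the smaller red-handled blade to lever it open, going in under the lip and following its arc. It stands open at about 95° (triangulated from both cameras). No force spike showed at any reading, and in the pictures only the blade touched the lid.
- **Blade:** It lies on the counter at about (0.50, -0.16) m, clear of the other things.
- **Dish:** I gripped it by its cheeks, lifted it and turned it about 90.6° anticlockwise. Its underside is about 12 cm above the case walls. I also moved it about 3 cm towards the front of the case to keep the gripper clear of the lid.
- **Last checks:** The tool points straight down and is still, with the fingers 60 mm apart. The tab points along 6.0°; the case end lies at about 5.8–6.9°. The other things look where they were.

Three last checks were less certain:
- A finger half hides the ball in the last picture. What shows of it is within about 1 pixel of the dish's middle.
- My automatic colour check for the ball picked up other pixels, so I judged it by eye.
- The tab end appears about 2 pixels higher than I predicted. That may be my assumed height for the tab.

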